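# Stow the spice tins on the galley carousel for travel

### The job

The van is about to leave: lift the sprung knob of the spice carousel, swing the platter half a turn so that its empty bay comes round to the front, and let the pin drop home. Stand every spice tin that is out on the worktop upright in the bay in one straight row along the low back rail, starting tight against the tall end board and each tin pushed flush against the next so that nothing can rattle. Then lift the knob again, swing the loaded bay back behind the steel keeper rail, let the pin drop fully home, and leave the other kitchen things where they are.

Things in the scene. Friction and masses are not known exactly. Their poses are not given: they have to be found in the camera images.
- base: Fixed round wooden base of the carousel, 314 mm across, 16 mm high; place and yaw vary. Origin on the turning axis at worktop level. Its +x points to the middle of the steel keeper rail. Three brass studs on its rim mark the knob's index positions.
- keeper (a point): Middle of the steel keeper rail, a fixed curved bar 8 mm thick, 163 mm from the turning axis on the base's +x side, its centre 88 mm above the worktop; it spans 52 degrees either side of this point on three posts.
- carousel (a joint): Turn of the wooden platter (300 mm across, top 48 mm above the worktop), rad, positive anticlockwise from above: platter yaw = base yaw + this. 0 (the start) = bay behind the keeper rail, 3.14 = bay at the front; stops 0.06 beyond both. The pin drops in only at 0, 1.57 and 3.14, with about 0.02 rad of play. Turns easily (0.1 N m) once the pin is clear.
- plunger (a joint): Lift of the sprung plunger, m: 0 = pin fully home, 0.012 = pin tip riding on the index plate (not locked), 0.020 = end of travel. The spring pulls it down with 5 N at 0 and 10 N at 0.020. The platter is free to turn above 0.013.
- knob (a point): Middle of the plunger's black round knob, 28 mm across, 22 mm high, upright, free to spin on its stem, above a steel sleeve (22 mm across, top 68 mm above the worktop). Rides on the platter 115 mm from the turning axis, 110 degrees anticlockwise from the platter's +x. 90 mm above the worktop when home; rises with plunger. Lift it and swing it about the axis to turn the platter.
- bay_corner (a point): Inner corner of the bay on the platter's top, where the low back rail (10 mm high) meets the tall end board (36 mm high, 8 mm thick). Turns with the platter, has its axes: +x across the bay, outwards from the back rail (outer side open); +y along the row, away from the end board. A tin touching both has its centre at x 21, y 21 mm; the next ones follow at 42 mm steps in y.
- bay_end (a point): Middle of the 10 mm high lip at the bay's other end, on the platter's top; the bay is 220 mm long and takes five tins. In the platter's frame (origin on the turning axis, +x towards the bay's side) bay_corner lies at x 41, y -108 mm and this lip at x 58, y 112 mm. A tin may stand up to 10 mm off the back rail. Low cork coasters (18 mm high) lie on the platter's other half.
- tin1: Square metal spice tin, 42 x 42 mm and 44 mm high, with a round lid 33 mm across and 7 mm high on top (51 mm over all), about 120 g. Origin at the centre of its underside, z up, x and y square to its sides. All tins are alike; three to five stand on the worktop at the left of the carousel, and the absent ones are None.
- tin2: Square metal spice tin, 42 x 42 mm and 44 mm high, with a round lid 33 mm across and 7 mm high on top (51 mm over all), about 120 g. Origin at the centre of its underside, z up, x and y square to its sides. All tins are alike; three to five stand on the worktop at the left of the carousel, and the absent ones are None.
- tin3: Square metal spice tin, 42 x 42 mm and 44 mm high, with a round lid 33 mm across and 7 mm high on top (51 mm over all), about 120 g. Origin at the centre of its underside, z up, x and y square to its sides. All tins are alike; three to five stand on the worktop at the left of the carousel, and the absent ones are None.
- tin4: Square metal spice tin, 42 x 42 mm and 44 mm high, with a round lid 33 mm across and 7 mm high on top (51 mm over all), about 120 g. Origin at the centre of its underside, z up, x and y square to its sides. All tins are alike; three to five stand on the worktop at the left of the carousel, and the absent ones are None.
- tin5: Square metal spice tin, 42 x 42 mm and 44 mm high, with a round lid 33 mm across and 7 mm high on top (51 mm over all), about 120 g. Origin at the centre of its underside, z up, x and y square to its sides. All tins are alike; three to five stand on the worktop at the left of the carousel, and the absent ones are None.
- jar: Bystander: clear plastic jar with a white screw lid, 72 mm across, 100 mm high, at the right of the carousel. Origin under its centre. Leave alone.
- bowl: Bystander: orange plastic bowl, 130 mm across, 55 mm high, at the right of the carousel. Origin under its centre. Leave alone.
- saucer: Bystander: white ceramic saucer, 136 mm across, 20 mm high, at the near right. Origin under its centre. Leave alone.
- spatula: Bystander: wooden spatula lying flat at the left, beyond the tins. Leave alone.
There are look-alikes about, which are no part of the job. What is shaped like the tin5 but red is not meant. Leave any green or orange look-alike of the tin2 alone.

How it is judged:
On the way, in this order (a step that is already met when the one before it is completed fails the run):
1. the empty bay is at the front and the pin has dropped home (value of joint carousel above 3.11159 rad and value of joint plunger below 0.002 m), for 0.2 s.
2. with the carousel pinned at the front, every tin stands in the bay, in one row butted up from the end board (all of step 1 and x of tin1 in the frame of bay_corner between 0.017 and 0.031 m and z of tin1 in the frame of bay_corner between -0.003 and 0.004 m and y of each of tin1, tin2, tin3, tin4, tin5 in the frame of bay_corner above 0.017 m and angle between each of tin1, tin2, tin3, tin4, tin5's own z axis and vertical below 0.06 rad and (angle between the x axis of tin1 and the x axis of bay_corner, either way round below 0.09 rad or angle between the x axis of tin1 and the y axis of bay_corner, either way round below 0.09 rad) and x of tin2 in the frame of bay_corner between 0.017 and 0.031 m and z of tin2 in the frame of bay_corner between -0.003 and 0.004 m and (angle between the x axis of tin2 and the x axis of bay_corner, either way round below 0.09 rad or angle between the x axis of tin2 and the y axis of bay_corner, either way round below 0.09 rad) and x of tin3 in the frame of bay_corner between 0.017 and 0.031 m and z of tin3 in the frame of bay_corner between -0.003 and 0.004 m and (angle between the x axis of tin3 and the x axis of bay_corner, either way round below 0.09 rad or angle between the x axis of tin3 and the y axis of bay_corner, either way round below 0.09 rad) and x of tin4 in the frame of bay_corner between 0.017 and 0.031 m and z of tin4 in the frame of bay_corner between -0.003 and 0.004 m and (angle between the x axis of tin4 and the x axis of bay_corner, either way round below 0.09 rad or angle between the x axis of tin4 and the y axis of bay_corner, either way round below 0.09 rad) and x of tin5 in the frame of bay_corner between 0.017 and 0.031 m and z of tin5 in the frame of bay_corner between -0.003 and 0.004 m and (angle between the x axis of tin5 and the x axis of bay_corner, either way round below 0.09 rad or angle between the x axis of tin5 and the y axis of bay_corner, either way round below 0.09 rad) and (y of tin1 in the frame of bay_corner between 0.017 and 0.024 m or y of tin2 in the frame of bay_corner between 0.017 and 0.024 m or y of tin3 in the frame of bay_corner between 0.017 and 0.024 m or y of tin4 in the frame of bay_corner between 0.017 and 0.024 m or y of tin5 in the frame of bay_corner between 0.017 and 0.024 m) and (y of tin1 in the frame of bay_corner between 0.059 and 0.067 m or y of tin2 in the frame of bay_corner between 0.059 and 0.067 m or y of tin3 in the frame of bay_corner between 0.059 and 0.067 m or y of tin4 in the frame of bay_corner between 0.059 and 0.067 m or y of tin5 in the frame of bay_corner between 0.059 and 0.067 m or y of each of tin1, tin2, tin3, tin4, tin5 in the frame of bay_corner below 0.052 m) and (y of tin1 in the frame of bay_corner between 0.101 and 0.11 m or y of tin2 in the frame of bay_corner between 0.101 and 0.11 m or y of tin3 in the frame of bay_corner between 0.101 and 0.11 m or y of tin4 in the frame of bay_corner between 0.101 and 0.11 m or y of tin5 in the frame of bay_corner between 0.101 and 0.11 m or y of each of tin1, tin2, tin3, tin4, tin5 in the frame of bay_corner below 0.094 m) and (y of tin1 in the frame of bay_corner between 0.143 and 0.153 m or y of tin2 in the frame of bay_corner between 0.143 and 0.153 m or y of tin3 in the frame of bay_corner between 0.143 and 0.153 m or y of tin4 in the frame of bay_corner between 0.143 and 0.153 m or y of tin5 in the frame of bay_corner between 0.143 and 0.153 m or y of each of tin1, tin2, tin3, tin4, tin5 in the frame of bay_corner below 0.136 m) and (y of tin1 in the frame of bay_corner between 0.185 and 0.196 m or y of tin2 in the frame of bay_corner between 0.185 and 0.196 m or y of tin3 in the frame of bay_corner between 0.185 and 0.196 m or y of tin4 in the frame of bay_corner between 0.185 and 0.196 m or y of tin5 in the frame of bay_corner between 0.185 and 0.196 m or y of each of tin1, tin2, tin3, tin4, tin5 in the frame of bay_corner below 0.178 m)), for 0.3 s.
3. the loaded bay is back behind the keeper rail and the pin has dropped home (value of joint carousel below 0.03 rad and value of joint plunger below 0.002 m), for 0.2 s.
At the end, for the whole second after the job is handed in: Carousel back at 0 within 0.03 rad, pin home within 2 mm, at rest; every tin upright (3 deg) on the platter, square to the bay (5 deg), at most 10 mm off the back rail, in one row from the end board: gap to the board at most 3 mm, and 1 mm more allowed in all per further tin (all of step 3 and x of tin1 in the frame of bay_corner between 0.017 and 0.031 m and z of tin1 in the frame of bay_corner between -0.003 and 0.004 m and y of each of tin1, tin2, tin3, tin4, tin5 in the frame of bay_corner above 0.017 m and angle between each of tin1, tin2, tin3, tin4, tin5's own z axis and vertical below 0.06 rad and (angle between the x axis of tin1 and the x axis of bay_corner, either way round below 0.09 rad or angle between the x axis of tin1 and the y axis of bay_corner, either way round below 0.09 rad) and x of tin2 in the frame of bay_corner between 0.017 and 0.031 m and z of tin2 in the frame of bay_corner between -0.003 and 0.004 m and (angle between the x axis of tin2 and the x axis of bay_corner, either way round below 0.09 rad or angle between the x axis of tin2 and the y axis of bay_corner, either way round below 0.09 rad) and x of tin3 in the frame of bay_corner between 0.017 and 0.031 m and z of tin3 in the frame of bay_corner between -0.003 and 0.004 m and (angle between the x axis of tin3 and the x axis of bay_corner, either way round below 0.09 rad or angle between the x axis of tin3 and the y axis of bay_corner, either way round below 0.09 rad) and x of tin4 in the frame of bay_corner between 0.017 and 0.031 m and z of tin4 in the frame of bay_corner between -0.003 and 0.004 m and (angle between the x axis of tin4 and the x axis of bay_corner, either way round below 0.09 rad or angle between the x axis of tin4 and the y axis of bay_corner, either way round below 0.09 rad) and x of tin5 in the frame of bay_corner between 0.017 and 0.031 m and z of tin5 in the frame of bay_corner between -0.003 and 0.004 m and (angle between the x axis of tin5 and the x axis of bay_corner, either way round below 0.09 rad or angle between the x axis of tin5 and the y axis of bay_corner, either way round below 0.09 rad) and (y of tin1 in the frame of bay_corner between 0.017 and 0.024 m or y of tin2 in the frame of bay_corner between 0.017 and 0.024 m or y of tin3 in the frame of bay_corner between 0.017 and 0.024 m or y of tin4 in the frame of bay_corner between 0.017 and 0.024 m or y of tin5 in the frame of bay_corner between 0.017 and 0.024 m) and (y of tin1 in the frame of bay_corner between 0.059 and 0.067 m or y of tin2 in the frame of bay_corner between 0.059 and 0.067 m or y of tin3 in the frame of bay_corner between 0.059 and 0.067 m or y of tin4 in the frame of bay_corner between 0.059 and 0.067 m or y of tin5 in the frame of bay_corner between 0.059 and 0.067 m or y of each of tin1, tin2, tin3, tin4, tin5 in the frame of bay_corner below 0.052 m) and (y of tin1 in the frame of bay_corner between 0.101 and 0.11 m or y of tin2 in the frame of bay_corner between 0.101 and 0.11 m or y of tin3 in the frame of bay_corner between 0.101 and 0.11 m or y of tin4 in the frame of bay_corner between 0.101 and 0.11 m or y of tin5 in the frame of bay_corner between 0.101 and 0.11 m or y of each of tin1, tin2, tin3, tin4, tin5 in the frame of bay_corner below 0.094 m) and (y of tin1 in the frame of bay_corner between 0.143 and 0.153 m or y of tin2 in the frame of bay_corner between 0.143 and 0.153 m or y of tin3 in the frame of bay_corner between 0.143 and 0.153 m or y of tin4 in the frame of bay_corner between 0.143 and 0.153 m or y of tin5 in the frame of bay_corner between 0.143 and 0.153 m or y of each of tin1, tin2, tin3, tin4, tin5 in the frame of bay_corner below 0.136 m) and (y of tin1 in the frame of bay_corner between 0.185 and 0.196 m or y of tin2 in the frame of bay_corner between 0.185 and 0.196 m or y of tin3 in the frame of bay_corner between 0.185 and 0.196 m or y of tin4 in the frame of bay_corner between 0.185 and 0.196 m or y of tin5 in the frame of bay_corner between 0.185 and 0.196 m or y of each of tin1, tin2, tin3, tin4, tin5 in the frame of bay_corner below 0.178 m) and linear speed of each of tin1, tin2, tin3, tin4, tin5 below 0.02 m/s and velocity of joint carousel between -0.05 and 0.05 rad/s); the robot touches nothing.
It fails at once if the jar is moved by more than 2 cm (distance of jar from where it was at the start of the episode above 0.02 m).
It fails at once if the bowl is moved by more than 2 cm (distance of bowl from where it was at the start of the episode above 0.02 m).
It fails at once if the saucer is moved by more than 2 cm (distance of saucer from where it was at the start of the episode above 0.02 m).
It fails at once if the spatula is moved by more than 2 cm (distance of spatula from where it was at the start of the episode above 0.02 m).
Of tin1, tin2, tin3, tin4, tin5 only 3 to 5 are there at a start; the rules pass over those that are not, and their reading is None.
At some moment in a run one of tin1, tin2, tin3, tin4, tin5 may be knocked a few centimetres aside while the robot is not near it.
Once in a run the grip may slacken for a moment while it holds something.
It also fails if it takes over 210 s, if anything falls off the work surface, if the arm or the gripper's body presses on something with over 40 N, if the wrist force passes 120 N, or if a joint passes its speed limit or range.

### The arm

A 6-joint arm with a two-finger parallel gripper is mounted at the origin on the work surface. World frame = base frame: x ahead of the robot, y to its left, z up, the work surface at z = 0. Lengths are in m, angles in rad, forces in N, time in s.
With the tool pointing down it reaches from about 0.375 to 0.9 m from the base axis. Payload 3.1 kg.
Tool frame: the origin (TCP) lies between the finger pads; the fingertips stand 17 mm ahead of it and the grasp point (between the pads) lies 2 mm behind it (robot.nose_length is the distance from the TCP to the fingertips, in m); z points along the fingers, y is the line along which they close (so a half turn about z gives the same grasp; the last joint's range is limited). The gripper opens to 87 mm and grips with 3 to 60 N. Pads are 19 mm wide; open, the fingers measure 117 mm over their backs; the gripper's body (75 mm by 190 mm) begins 51 mm behind the grasp point.
Start: joints at [0.942, 0.527, 1.433, -0, 1.181, -0.178], TCP at [0.272, 0.563, 0.24] pointing down, gripper open.
Joint ranges: [-3.08, 3.08], [-0.75, 2.2], [0.22, 2.44], [-1.43, 4.57], [0, 2.65], [-2.85, 2.85]. Speed limits (rad/s): [2.79, 2.79, 3.14, 3.14, 3.14, 3.14].

### API

Orientations are given as a unit quaternion [x, y, z, w].
In Python, from rig import robot, cams gives the robot as it stands.
- The arm moves only by the shell command python3 -m pendant 'ROWS' [FORCE]. ROWS is JSON, a list of rows, each an object with "jaw": the opening, from 0 (shut) to 1 (fully open); "linear": the shift along the tool's x, y, z in cm, a list of three; "twist": the turn about the tool's z in degrees. A call has 1 to 12 rows; each row shifts and turns the commanded pose from where the row before left it, along the tool's axes as they then stand; what a row does not reach is not made up. A row lasts 1/12 s, in which the tool goes at most 41.7 mm and 7.16 degrees, less where a joint would pass 70% of its speed; a pose out of reach is approached as far as the arm can. A call is refused whole if a number of a shift passes 4.17 or a number of a turn 7.16, either way. A call with a gripper value outside its range is refused whole. The fingers move at their own pace and stop on an object; FORCE is the grip in N (left out, the last holds). Time passes only in rows, so rows that do not move let the fingers close. It gives the time, the measured TCP pose, the force, the opening and the grip force at its end, in the units of the state.
- robot.get_obs(): the state, without advancing time (a new reading comes with each control period).
- cams.camera(name): name is "scene" or "top" or "wrist"; returns a dict with "color" (400x640x3 uint8, blue, green, red), "depth" (400x640 float32, m along the optical axis (not along the pixel's ray), 0 where there is no reading), "fov_y" (degrees; the focal length in pixels is half the picture's height over the tangent of half this angle, whatever the lens; pixels are square), "cx", "cy" (the principal point, pixels), "view" (4x4, takes a point from world to camera coordinates). Camera axes: x right, y down, z forward; pixel columns grow to the right and rows downward; lengths in m; the calibration is good to about 2 mm. A picture is of the moment at which its call begins.
- robot.hand_in(): hands the job in; it is judged then, once.
The state is a dict: "time": time; "q": joint angles; "joint_velocities": joint speeds; "joint_torque": joint torques, N m; "position": TCP position; "tool_rot": TCP orientation; "ft_force": force on the tool from outside, world axes, zero at the start; "moment": the same for the moment, N m; "grip_width": finger opening in m; "grip_force": force on a finger pad.
Only numpy, scipy, OpenCV 4.12 (cv2) and the standard library are available. Lean on these libraries where they do the work, as an engineer would, in place of code of your own. Each camera call takes 0.05 s, during which the arm holds its last target. There are 200 camera calls.

## Working session

There is one attempt and no reset: what is moved stays moved. The work goes in short steps, Python scripts to look and compute and a shell command to move; the robot and the scene stay as the last step left them, time stands still between calls to the robot, and variables do not carry over. Pictures are saved under pics/ and viewed, at most 14 in all, crops included, and the job is handed in when it is done.

```bash
ls; mkdir -p pics; python3 - <<'E'
from rig import robot,cams
import cv2,numpy as np
o=robot.get_obs();print(o)
for n in("top","scene"):
    c=cams.camera(n);cv2.imwrite(f"pics/{n}0.png",c["color"]);np.savez(f"{n}0.npz",**c)
    print(n,c["fov_y"],c["cx"],c["cy"],np.round(c["view"],3).tolist())
E
```

```text
pics
{'time': 0.0, 'q': array([ 9.41489931e-01,  5.28468456e-01,  1.43386021e+00,  2.15167508e-05,
        1.18137228e+00, -1.78503150e-01]), 'joint_velocities': array([ 0.00036291, -0.00017225, -0.00159998, -0.00153328,  0.00075312,
       -0.00081766]), 'joint_torque': array([ 1.43398724e-03, -4.40053225e+01, -1.76589721e+01,  6.33807667e-02,
        5.83010016e-02, -1.71459087e-04]), 'position': array([0.27187637, 0.5620273 , 0.23858356]), 'tool_rot': array([ 2.23501711e-01,  9.74702967e-01, -9.65410661e-04, -4.23439153e-04]), 'ft_force': array([ 0.12460737, -0.07730537, -0.21030835]), 'moment': array([0.05640268, 0.0387118 , 0.00305103]), 'grip_force': 0.0, 'grip_width': 0.08698050490063633}
top 42.05706180251307 311.6379867354018 208.8521876231251 [[-0.01, -1.0, -0.003, 0.02], [-0.997, 0.01, -0.076, 0.543], [0.076, 0.003, -0.997, 1.628], [0.0, 0.0, 0.0, 1.0]]
scene 55.24853715135509 309.3373181158002 204.9968423098005 [[0.053, 0.999, 0.006, -0.03], [0.559, -0.025, -0.828, -0.225], [-0.827, 0.047, -0.56, 1.581], [0.0, 0.0, 0.0, 1.0]]
```

```bash
sleep 1
```

```text
(no output)
```

View pics/top0.png

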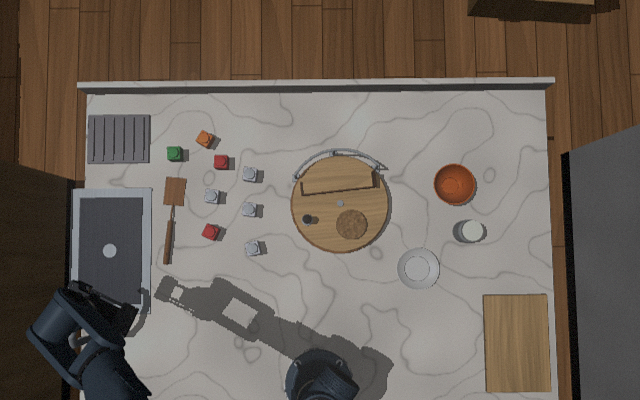

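View pics/scene0.png

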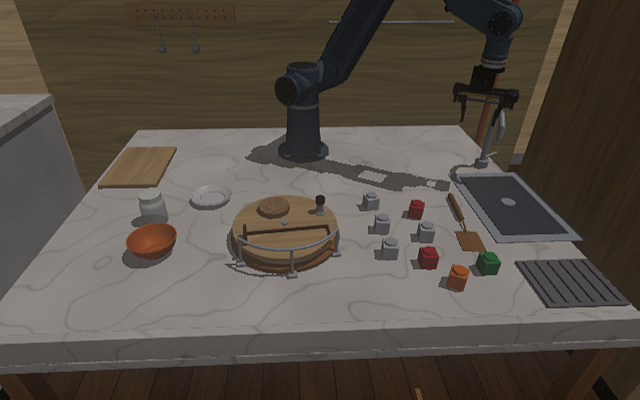

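The top view shows four grey tins at about (249,174), (212,197), (249,209) and (252,248). The red, green and orange ones are look-alikes. The carousel axis is at about (340,203), the knob at (306,219), and the keeper rail is on the far side. The scene view agrees. Next I'll measure these.

```bash
cat > h.py <<'E'
import numpy as np,cv2
from rig import robot,cams
def f(c): return 200/np.tan(np.radians(float(c["fov_y"]))/2)
def ray(c,uv,z):
    V=np.array(c["view"]);uv=np.atleast_2d(uv).astype(float);k=f(c)
    d=np.c_[(uv[:,0]-c["cx"])/k,(uv[:,1]-c["cy"])/k,np.ones(len(uv))]@V[:3,:3]
    o=-V[:3,:3].T@V[:3,3];return o+d*((z-o[2])/d[:,2])[:,None]
def cloud(c):
    v,u=np.mgrid[0:400,0:640];k=f(c);D=c["depth"];V=np.array(c["view"])
    p=np.stack([(u-c["cx"])/k*D,(v-c["cy"])/k*D,D],-1)-V[:3,3]
    return p@V[:3,:3]
def pose():
    o=robot.get_obs();q=o["tool_rot"];from scipy.spatial.transform import Rotation as R
    m=R.from_quat(q).as_matrix();return np.round(o["position"],4),round(np.degrees(np.arctan2(m[1,1],m[0,1])),2),np.round(o["ft_force"],1),round(o["grip_width"],4),round(o["grip_force"],1),round(o["time"],1),np.round(m[:,2],3)
E
python3 - <<'E'
from h import *
c=dict(np.load("top0.npz"))
P=cloud(c);H=P[...,2]
m=((H>.03)&(H<.12)).astype(np.uint8);m[:120]=0;m[270:]=0;m[:,:150]=0
n,l,s,ct=cv2.connectedComponentsWithStats(m)
for i in range(1,n):
    if s[i,4]>30: print(ct[i].round(1),s[i,4],np.median(P[l==i],0).round(3),H[l==i].max().round(3),c["color"][l==i].mean(0).round())
for n,uv,z in(("axis",(340,203),.05),("knob",(306.5,219),.1)):print(n,ray(c,uv,z).round(3))
print(pose())
E
```

```text
[204.2 138. ] 186 [0.769 0.351 0.046] 0.062 [ 61.  92. 142.]
[173.6 152.5] 193 [0.723 0.447 0.046] 0.063 [ 72. 105.  67.]
[335.7 156.9] 281 [ 0.704 -0.059  0.091] 0.099 [117. 115. 113.]
[220.5 161.1] 185 [0.695 0.299 0.047] 0.06 [ 60.  62. 130.]
[339.6 203. ] 7135 [ 0.559 -0.073  0.049] 0.11 [ 83. 110. 133.]
[456.9 181.8] 503 [ 0.627 -0.453  0.047] 0.067 [ 42.  65. 112.]
[249.4 173.6] 182 [0.653 0.208 0.046] 0.059 [139. 134. 132.]
[211.3 195.4] 184 [0.587 0.327 0.046] 0.057 [141. 136. 134.]
[248.8 208.7] 184 [0.543 0.209 0.046] 0.063 [141. 136. 134.]
[468.2 230.3] 527 [ 0.468 -0.457  0.098] 0.108 [134. 138. 137.]
[209.8 231.3] 189 [0.475 0.331 0.046] 0.06 [ 61.  63. 133.]
[252.2 247.6] 186 [0.422 0.2   0.047] 0.059 [142. 137. 135.]
axis [[ 0.558 -0.075  0.05 ]]
knob [[0.507 0.03  0.1  ]]
(array([0.2719, 0.5621, 0.2387]), np.float64(64.17), array([ 0.2,  0.1, -0.6]), 0.087, 0.0, 0.1, array([-0.001, -0.002, -1.   ]))
```

```bash
python3 -m pendant '[{"jaw":1,"linear":[0,0,0],"twist":-6.4},{"jaw":1,"linear":[0,0,0],"twist":-6.4},{"jaw":1,"linear":[0,0,0],"twist":-6.4},{"jaw":1,"linear":[0,0,0],"twist":-6.4},{"jaw":1,"linear":[0,0,0],"twist":-6.4}]' >/dev/null
python3 -m pendant '[{"jaw":1,"linear":[-1.2,-3.7,0],"twist":0},{"jaw":1,"linear":[-1.2,-3.7,0],"twist":0},{"jaw":1,"linear":[-1.2,-3.7,0],"twist":0},{"jaw":1,"linear":[-1.2,-3.7,0],"twist":0},{"jaw":1,"linear":[-1.2,-3.7,0],"twist":0},{"jaw":1,"linear":[-1.2,-3.7,0],"twist":0},{"jaw":1,"linear":[-1.2,-3.7,0],"twist":0},{"jaw":1,"linear":[-1.2,-3.7,0],"twist":0},{"jaw":1,"linear":[-1.2,-3.7,0],"twist":0},{"jaw":1,"linear":[-1.2,-3.7,0],"twist":0},{"jaw":1,"linear":[-1.2,-3.7,0],"twist":0},{"jaw":1,"linear":[-1.2,-3.7,0],"twist":0}]'
python3 -m pendant '[{"jaw":1,"linear":[-1.2,-3.7,0],"twist":0},{"jaw":1,"linear":[-1.2,-3.7,0],"twist":0},{"jaw":0.6,"linear":[-1,-3.6,0],"twist":0},{"jaw":0.6,"linear":[0,0,0],"twist":0},{"jaw":0.6,"linear":[0,0,0],"twist":0},{"jaw":0.6,"linear":[0,0,0],"twist":0}]' >/dev/null
python3 - <<'E'
from h import *
print(pose());c=cams.camera("wrist");cv2.imwrite("pics/w1.png",c["color"]);np.savez("w1.npz",**c);print(np.round(c["view"],3),c["fov_y"],c["cx"],c["cy"])
E
```

```text
time: 1.52
position: [0.4633, 0.1348, 0.2394]
tool_rot: [-0.054, 0.999, 0.0, -0.0]
ft_force: [0.4, 0.8, 0.1]
grip_width: 0.0869
grip_force: 0.0
(array([0.5079, 0.0311, 0.2391]), np.float64(96.12), array([-0.4, -0. ,  0.1]), 0.068, 0.0, 2.0, array([-0.002,  0.001, -1.   ]))
[[-0.106  0.994  0.001  0.022]
 [ 0.962  0.102  0.252 -0.522]
 [ 0.251  0.027 -0.968  0.261]
 [ 0.     0.     0.     1.   ]] 59.15504277233192 318.25879137259625 198.57959214292913
```

```bash
sleep 1
```

```text
(no output)
```

View pics/w1.png

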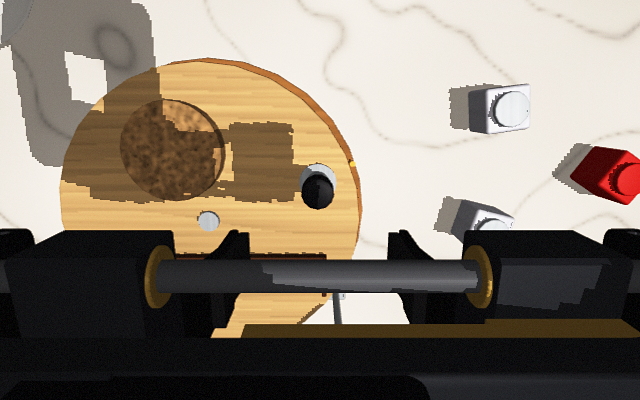

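The wrist view shows the knob at about (318,190), the axis pin at (208,221) and a brass stud at (353,163). I'll turn these into positions.

```bash
python3 - <<'E'
from h import *
c=dict(np.load("w1.npz"));P=cloud(c);H=P[...,2];col=c["color"].astype(int)
m=(H>.08)&(H<.115);m[:150]=0;m[225:]=0;m[:,:290]=0;m[:,350:]=0
top=m&(H>.0975);k=P[top];print("knob",k.mean(0),k.min(0),k.max(0),len(k))
g=(col.min(-1)>120)&(col.max(-1)-col.min(-1)<30);g[:205]=0;g[238:]=0;g[:,:190]=0;g[:,225:]=0
print("pin",g.sum(),P[g].mean(0)); a=P[g].mean(0)
# platter rim: height .048 points, circle fit
r=(H>.043)&(H<.053);cn=max(cv2.findContours((r*255).astype(np.uint8),cv2.RETR_EXTERNAL,cv2.CHAIN_APPROX_NONE)[0],key=cv2.contourArea)[:,0]
cn=cn[(cn[:,1]<230)];w=ray(c,cn,.048);
from scipy.optimize import least_squares
s=least_squares(lambda p:np.hypot(w[:,0]-p[0],w[:,1]-p[1])-.15,[.558,-.075],loss="soft_l1",f_scale=.001);print("axis",s.x,np.abs(s.fun).mean())
kc=(k.min(0)+k.max(0))/2
d=kc[:2]-s.x;print("kn mid",kc,"r",np.hypot(*d),"yaw",np.degrees(np.arctan2(d[1],d[0]))-110)
b=ray(c,(353,163),.016)[0];d=b[:2]-s.x;print("stud",np.hypot(*d),np.degrees(np.arctan2(d[1],d[0])))
E
```

```text
knob [0.50856052 0.03113501 0.10063222] [0.49588781 0.0176474  0.09756952] [0.52283518 0.04435665 0.10269356] 794
pin 308 [ 0.55891518 -0.07145626  0.05520605]
axis [ 0.56145921 -0.07030735] 0.012754095452390724
kn mid [0.5093615  0.03100202 0.10013154] r 0.11391997617264299 yaw 7.214212599959225
stud 0.15355037116102327 116.63261860412351
```

```bash
python3 -m pendant '[{"jaw":0.6,"linear":[-0.1,0,3.7],"twist":0},{"jaw":0.6,"linear":[0,0,3.7],"twist":0},{"jaw":0.6,"linear":[0,0,3.7],"twist":0},{"jaw":0.6,"linear":[0,0,3.7],"twist":0},{"jaw":0.6,"linear":[0,0,0],"twist":0},{"jaw":0,"linear":[0,0,0],"twist":0},{"jaw":0,"linear":[0,0,0],"twist":0},{"jaw":0,"linear":[0,0,0],"twist":0},{"jaw":0,"linear":[0,0,0],"twist":0},{"jaw":0,"linear":[0,0,0],"twist":0}]' 40
python3 -m pendant '[{"jaw":0,"linear":[0,0,-0.6],"twist":0},{"jaw":0,"linear":[0,0,-0.6],"twist":0},{"jaw":0,"linear":[0,0,-0.5],"twist":0},{"jaw":0,"linear":[0,0,0],"twist":0},{"jaw":0,"linear":[0,0,0],"twist":0}]' 40
python3 -c "
import numpy as np
for a in np.arange(110,290,7.5):
  t=np.radians(a+3.75+90);s=23*np.sin(np.radians(3.75));print([round(-s*np.cos(t),2),round(s*np.sin(t),2)],end=' ')
from h import pose;print(pose())"
```

```text
time: 2.9
position: [0.5113, 0.0308, 0.0939]
tool_rot: [-0.054, 0.999, -0.001, 0.003]
ft_force: [0.8, 0.1, 4.2]
grip_width: 0.0268
grip_force: 40.2
time: 3.32
position: [0.5104, 0.0305, 0.1087]
tool_rot: [-0.054, 0.999, -0.0, 0.001]
ft_force: [3.2, -3.9, -10.0]
grip_width: 0.0268
grip_force: 40.0
[np.float64(1.38), np.float64(-0.61)] [np.float64(1.29), np.float64(-0.78)] [np.float64(1.17), np.float64(-0.94)] [np.float64(1.04), np.float64(-1.09)] [np.float64(0.89), np.float64(-1.21)] [np.float64(0.72), np.float64(-1.32)] [np.float64(0.55), np.float64(-1.4)] [np.float64(0.36), np.float64(-1.46)] [np.float64(0.16), np.float64(-1.5)] [np.float64(-0.03), np.float64(-1.5)] [np.float64(-0.23), np.float64(-1.49)] [np.float64(-0.42), np.float64(-1.44)] [np.float64(-0.61), np.float64(-1.38)] [np.float64(-0.78), np.float64(-1.29)] [np.float64(-0.94), np.float64(-1.17)] [np.float64(-1.09), np.float64(-1.04)] [np.float64(-1.21), np.float64(-0.89)] [np.float64(-1.32), np.float64(-0.72)] [np.float64(-1.4), np.float64(-0.55)] [np.float64(-1.46), np.float64(-0.36)] [np.float64(-1.5), np.float64(-0.16)] [np.float64(-1.5), np.float64(0.03)] [np.float64(-1.49), np.float64(0.23)] [np.float64(-1.44), np.float64(0.42)] (array([0.5104, 0.0305, 0.1087]), np.float64(96.18), array([  3.2,  -3.9, -10. ]), 0.0268, 40.0, 3.3, array([ 0.002, -0.001, -1.   ]))
```

```bash
python3 -m pendant '[{"jaw":0,"linear":[0,0,-0.2],"twist":0},{"jaw":0,"linear":[0.69,-0.3,0],"twist":0},{"jaw":0,"linear":[0.69,-0.31,0],"twist":0},{"jaw":0,"linear":[1.29,-0.78,0],"twist":0},{"jaw":0,"linear":[1.17,-0.94,0],"twist":0},{"jaw":0,"linear":[0,0,0],"twist":0},{"jaw":0,"linear":[0,0,0],"twist":0}]' 40
python3 -c "from h import *;print(pose());c=cams.camera('top');cv2.imwrite('pics/t2.png',cv2.resize(c['color'][140:270,240:440],None,fx=3,fy=3))"
```

```text
time: 3.9
position: [0.4744, 0.0023, 0.1106]
tool_rot: [-0.053, 0.999, -0.001, 0.001]
ft_force: [4.3, -3.2, -10.4]
grip_width: 0.027
grip_force: 40.0
(array([0.4744, 0.0023, 0.1106]), np.float64(96.1), array([  4.3,  -3.2, -10.4]), 0.027, 40.0, 3.9, array([ 0.002, -0.001, -1.   ]))
```

```bash
sleep 1
```

```text
(no output)
```

View pics/t2.png

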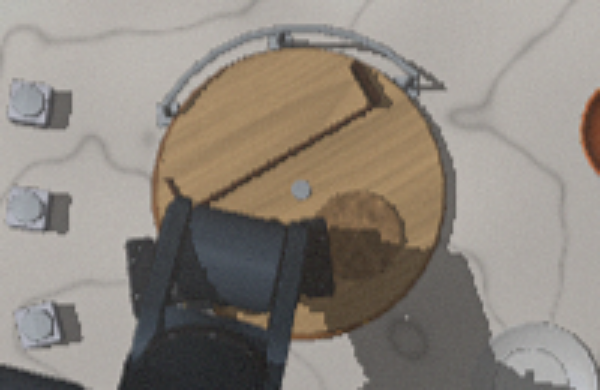

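The platter is turning: the bay has swung anticlockwise with the knob in the grip. I'll continue the arc.

```bash
python3 -m pendant '[{"jaw":0,"linear":[1.04,-1.09,0],"twist":0},{"jaw":0,"linear":[0.89,-1.21,0],"twist":0},{"jaw":0,"linear":[0.72,-1.32,0],"twist":0},{"jaw":0,"linear":[0.55,-1.4,0],"twist":0},{"jaw":0,"linear":[0.36,-1.46,0],"twist":0},{"jaw":0,"linear":[0.16,-1.5,0],"twist":0},{"jaw":0,"linear":[-0.03,-1.5,0],"twist":0},{"jaw":0,"linear":[-0.23,-1.49,0],"twist":0},{"jaw":0,"linear":[-0.42,-1.44,0],"twist":0},{"jaw":0,"linear":[-0.61,-1.38,0],"twist":0},{"jaw":0,"linear":[0,0,0],"twist":0}]' 40
python3 -m pendant '[{"jaw":0,"linear":[-0.78,-1.29,0],"twist":0},{"jaw":0,"linear":[-0.94,-1.17,0],"twist":0},{"jaw":0,"linear":[-1.09,-1.04,0],"twist":0},{"jaw":0,"linear":[-1.21,-0.89,0],"twist":0},{"jaw":0,"linear":[-1.32,-0.72,0],"twist":0},{"jaw":0,"linear":[-1.4,-0.55,0],"twist":0},{"jaw":0,"linear":[0,0,0],"twist":0},{"jaw":0,"linear":[0,0,0],"twist":0}]' 40
python3 -c "
from h import *
o=pose();print(o);d=o[0][:2]-[.5594,-.0724];print(np.hypot(*d),np.degrees(np.arctan2(d[1],d[0])))"
```

```text
time: 4.87
position: [0.4591, -0.1297, 0.1099]
tool_rot: [-0.05, 0.999, 0.009, -0.006]
ft_force: [-1.6, 23.0, 10.5]
grip_width: 0.0334
grip_force: 11.6
time: 5.53
position: [0.537, -0.1843, 0.1108]
tool_rot: [-0.054, 0.999, 0.001, -0.001]
ft_force: [0.6, 0.4, 0.3]
grip_width: 0.0013
grip_force: 0.0
(array([ 0.537 , -0.1843,  0.1108]), np.float64(96.18), array([0.6, 0.4, 0.3]), 0.0013, 0.0, 5.5, array([-0.001,  0.001, -1.   ]))
0.11411998072204532 -101.31977880138729
```

The grip slackened and the knob slipped out. I'll rise and look.

```bash
python3 -m pendant '[{"jaw":0.6,"linear":[0,0,-4],"twist":0},{"jaw":0.6,"linear":[0,0,-4],"twist":0},{"jaw":0.6,"linear":[0,0,-4],"twist":0},{"jaw":0.6,"linear":[0,0,-1.5],"twist":0},{"jaw":0.6,"linear":[0,0,0],"twist":0}]'>/dev/null
python3 -c "from h import *;print(pose());c=cams.camera('wrist');np.savez('w3.npz',**c);cv2.imwrite('pics/w3.png',c['color'])"
```

```text
(array([ 0.5382, -0.1855,  0.2501]), np.float64(96.14), array([-0. , -0. ,  0.3]), 0.0272, 0.0, 6.0, array([ 0.006, -0.003, -1.   ]))
```

```bash
sleep 1
```

```text
(no output)
```

View pics/w3.png

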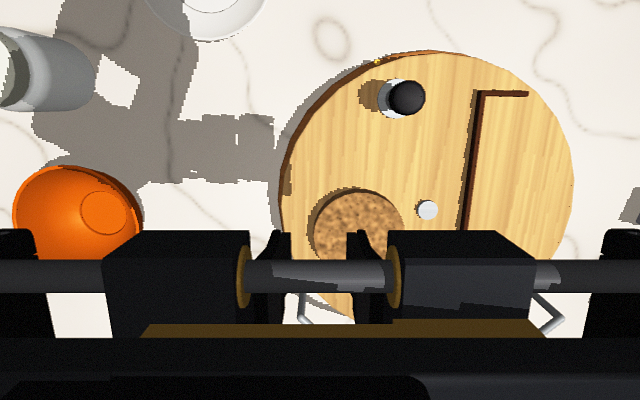

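The knob is at about (405,98) and the axis pin at (427,210). That is near the quarter index, so the pin may have dropped there.

```bash
cat >> h.py <<'E'
def knob(c,ax=(.5594,-.0724)):
    P=cloud(c);H=P[...,2];col=c["color"].max(-1)
    m=(H>.09)&(H<.14)&(col<110)&(np.hypot(P[...,0]-ax[0],P[...,1]-ax[1])<.14)
    n,l,s,ct=cv2.connectedComponentsWithStats(m.astype(np.uint8));i=1+np.argmax(s[1:,4]);z=np.percentile(H[l==i],90)
    k=P[(l==i)&(H>z-.004)];kc=(k.min(0)+k.max(0))/2;d=kc[:2]-ax
    print("knob",kc.round(4),"size",np.ptp(k,axis=0).round(4),"n",len(k),"ztop",z.round(4),"r",np.hypot(*d).round(4),"ang",(np.degrees(np.arctan2(d[1],d[0]))%360).round(2));return kc
def axpin(c,r=10):
    P=cloud(c);v=np.array(c["view"])@[.5594,-.0724,.055,1];u=f(c)*v[0]/v[2]+c["cx"];w=f(c)*v[1]/v[2]+c["cy"]
    col=c["color"].astype(int);g=(col.min(-1)>120)&(np.ptp(col,axis=-1)<30);yy,xx=np.mgrid[0:400,0:640];g&=np.hypot(xx-u,yy-w)<18
    print("axis pin",g.sum(),np.median(P[g],0).round(4),"px",np.median(xx[g]),np.median(yy[g]))
E
python3 -c "
from h import *
c=dict(np.load('w3.npz'));k=knob(c);axpin(c);print(pose()[0])"
```

```text
knob [ 0.4563 -0.1214  0.1007] size [0.0272 0.0262 0.0059] n 885 ztop 0.1017 r 0.1142 ang 205.44
axis pin 296 [ 0.5603 -0.0724  0.053 ] px 427.0 210.0
[ 0.537  -0.1848  0.2475]
```

The platter is pinned at the quarter index. I'll regrasp deeper and firmer.

```bash
python3 -m pendant '[{"jaw":0.6,"linear":[2.43,2.37,0],"twist":0},{"jaw":0.6,"linear":[2.43,2.37,0],"twist":0},{"jaw":0.6,"linear":[2.43,2.37,0],"twist":0},{"jaw":0.6,"linear":[0,0,4],"twist":0},{"jaw":0.6,"linear":[0,0,4],"twist":0},{"jaw":0.6,"linear":[0,0,4],"twist":0},{"jaw":0.6,"linear":[0,0,3.9],"twist":0},{"jaw":0.6,"linear":[0,0,0],"twist":0},{"jaw":0.6,"linear":[0,0,0],"twist":0}]'
python3 -m pendant '[{"jaw":0,"linear":[0,0,0],"twist":0},{"jaw":0,"linear":[0,0,0],"twist":0},{"jaw":0,"linear":[0,0,0],"twist":0},{"jaw":0,"linear":[0,0,0],"twist":0},{"jaw":0,"linear":[0,0,0],"twist":0}]' 55
python3 -m pendant '[{"jaw":0,"linear":[0,0,-0.6],"twist":0},{"jaw":0,"linear":[0,0,-0.6],"twist":0},{"jaw":0,"linear":[0,0,-0.5],"twist":0},{"jaw":0,"linear":[0,0,0],"twist":0}]'
```

```text
time: 6.75
position: [0.454, -0.1204, 0.0837]
tool_rot: [-0.054, 0.999, 0.003, -0.005]
ft_force: [-0.2, -0.4, 0.8]
grip_width: 0.0522
grip_force: 0.0
time: 7.17
position: [0.4585, -0.1225, 0.0884]
tool_rot: [-0.054, 0.999, -0.001, 0.002]
ft_force: [-1.5, 1.5, 5.0]
grip_width: 0.027
grip_force: 50.9
time: 7.5
position: [0.4583, -0.1222, 0.1043]
tool_rot: [-0.054, 0.999, -0.0, 0.001]
ft_force: [4.0, 1.7, -9.1]
grip_width: 0.0265
grip_force: 55.0
```

```bash
python3 -m pendant '[{"jaw":0,"linear":[-0.3,-0.7,-0.1],"twist":0},{"jaw":0,"linear":[-0.31,-0.68,0],"twist":0},{"jaw":0,"linear":[-0.78,-1.29,0],"twist":0},{"jaw":0,"linear":[-0.94,-1.17,0],"twist":0},{"jaw":0,"linear":[-1.09,-1.04,0],"twist":0},{"jaw":0,"linear":[-1.21,-0.89,0],"twist":0},{"jaw":0,"linear":[0,0,0],"twist":0}]'
python3 -m pendant '[{"jaw":0,"linear":[-1.32,-0.72,0],"twist":0},{"jaw":0,"linear":[-1.4,-0.55,0],"twist":0},{"jaw":0,"linear":[-1.46,-0.36,0],"twist":0},{"jaw":0,"linear":[-1.5,-0.16,0],"twist":0},{"jaw":0,"linear":[-1.5,0.03,0],"twist":0},{"jaw":0,"linear":[-1.49,0.23,0],"twist":0},{"jaw":0,"linear":[-0.72,0.2,0],"twist":0},{"jaw":0,"linear":[0,0,0],"twist":0},{"jaw":0,"linear":[0,0,0],"twist":0}]'
python3 -c "
from h import *
o=pose();print(o);d=o[0][:2]-[.559,-.0718];print(np.hypot(*d),np.degrees(np.arctan2(d[1],d[0]))%360)"
```

```text
time: 8.08
position: [0.5127, -0.1763, 0.1039]
tool_rot: [-0.053, 0.999, -0.001, 0.002]
ft_force: [2.4, 0.2, -9.0]
grip_width: 0.0265
grip_force: 55.0
time: 8.83
position: [0.6051, -0.179, 0.104]
tool_rot: [-0.054, 0.999, -0.001, 0.0]
ft_force: [1.8, -4.9, -10.1]
grip_width: 0.0265
grip_force: 55.0
(array([ 0.6051, -0.179 ,  0.104 ]), np.float64(96.24), array([  1.8,  -4.9, -10.1]), 0.0265, 55.0, 8.8, array([ 0.001, -0.003, -1.   ]))
0.11669211627183727 293.26950907478044
```

```bash
python3 -m pendant '[{"jaw":0,"linear":[-0.46,0.17,0],"twist":0},{"jaw":0,"linear":[0,0,0.4],"twist":0},{"jaw":0,"linear":[0,0,0.4],"twist":0},{"jaw":0,"linear":[0,0,0.4],"twist":0},{"jaw":0,"linear":[0,0,0],"twist":0},{"jaw":0,"linear":[0,0,0],"twist":0}]'
python3 -c "
from h import *
o=pose();d=o[0][:2]-[.559,-.0718];print(np.hypot(*d),np.degrees(np.arctan2(d[1],d[0]))%360)"
```

```text
time: 9.33
position: [0.6105, -0.1767, 0.0927]
tool_rot: [-0.054, 0.999, -0.001, 0.002]
ft_force: [5.0, -2.1, -8.6]
grip_width: 0.0266
grip_force: 55.0
0.11686000171144957 296.14844167634897
```

```bash
python3 -m pendant '[{"jaw":0,"linear":[0,0,0.3],"twist":0},{"jaw":0,"linear":[0,0,0.2],"twist":0},{"jaw":0,"linear":[0,0,0],"twist":0}]'
python3 -m pendant '[{"jaw":0.6,"linear":[0,0,0],"twist":0},{"jaw":0.6,"linear":[0,0,0],"twist":0},{"jaw":0.6,"linear":[0,0,0],"twist":0},{"jaw":0.6,"linear":[0,0,0],"twist":0},{"jaw":0.6,"linear":[0,0,-4],"twist":0},{"jaw":0.6,"linear":[0,0,-4],"twist":0},{"jaw":0.6,"linear":[0,0,-4],"twist":0},{"jaw":0.6,"linear":[4,0,-2],"twist":0},{"jaw":0.6,"linear":[4,0,-2],"twist":0},{"jaw":0.6,"linear":[0,0,0],"twist":0},{"jaw":0.6,"linear":[0,0,0],"twist":0}]'
python3 -c "
from h import *
c=cams.camera('wrist');np.savez('w4.npz',**c);cv2.imwrite('pics/w4.png',c['color']);axpin(c);k=knob(c,(.559,-.0718));print(pose())"
```

```text
time: 9.58
position: [0.6107, -0.1766, 0.0886]
tool_rot: [-0.054, 0.999, -0.001, 0.002]
ft_force: [5.0, -2.8, -4.0]
grip_width: 0.0266
grip_force: 55.0
time: 10.5
position: [0.5335, -0.1832, 0.2464]
tool_rot: [-0.053, 0.999, -0.0, 0.0]
ft_force: [0.8, 0.0, 0.2]
grip_width: 0.0522
grip_force: 0.0
axis pin 296 [ 0.5602 -0.0726  0.0531] px 425.0 216.0
knob [ 0.597  -0.1771  0.0983] size [0.0042 0.018  0.0052] n 63 ztop 0.0996 r 0.112 ang 289.85
(array([ 0.5346, -0.1834,  0.2456]), np.float64(96.12), array([ 0.3,  0.5, -0.1]), 0.0521, 0.0, 10.6, array([ 0.001, -0.   , -1.   ]))
```

```bash
sleep 1
```

```text
(no output)
```

View pics/w4.png

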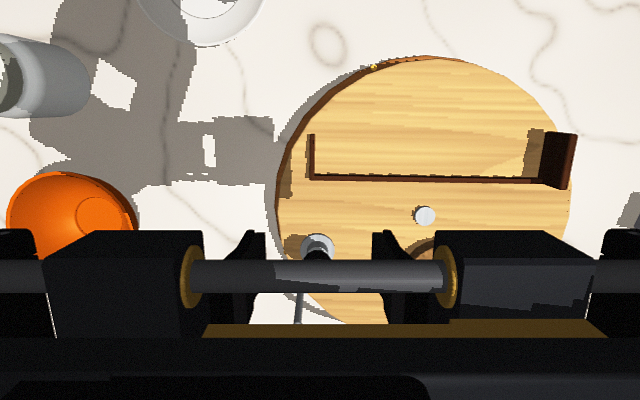

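The bay is at the front and the knob top reads 0.0996, so the pin is home. The end board is at about (560,160) on the left and the lip at (310,155). Next I'll look at the tins.

```bash
python3 -m pendant '[{"jaw":0.75,"linear":[-0.83,3.55,-0.95],"twist":0},{"jaw":0.75,"linear":[-0.83,3.55,-0.95],"twist":0},{"jaw":0.75,"linear":[-0.83,3.55,-0.95],"twist":0},{"jaw":0.75,"linear":[-0.83,3.55,-0.95],"twist":0},{"jaw":0.75,"linear":[-0.83,3.55,-0.95],"twist":0},{"jaw":0.75,"linear":[-0.83,3.55,-0.95],"twist":0},{"jaw":0.75,"linear":[-0.83,3.55,-0.95],"twist":0},{"jaw":0.75,"linear":[-0.83,3.55,-0.95],"twist":0},{"jaw":0.75,"linear":[-0.83,3.55,-0.95],"twist":0},{"jaw":0.75,"linear":[-0.83,3.55,-0.95],"twist":0},{"jaw":0.75,"linear":[-0.83,3.55,-0.95],"twist":0},{"jaw":0.75,"linear":[-0.83,3.55,-0.95],"twist":0}]' >/dev/null
python3 -m pendant '[{"jaw":0.75,"linear":[0,0,0],"twist":0},{"jaw":0.75,"linear":[0,0,0],"twist":0},{"jaw":0.75,"linear":[0,0,0],"twist":0}]' >/dev/null
cat >> h.py <<'E'
def tins(c):
    P=cloud(c);H=P[...,2];col=c["color"].astype(int)
    m=(H>.036)&(H<.06)&(np.ptp(col,axis=-1)<45)&(P[...,1]>.1)&(P[...,1]<.42)&(P[...,0]>.36)&(P[...,0]<.75);m[-170:]&=(col.min(-1)>90)[-170:]
    m=cv2.morphologyEx(m.astype(np.uint8),cv2.MORPH_OPEN,np.ones((3,3)))
    n,l,s,ct=cv2.connectedComponentsWithStats(m)
    for i in range(1,n):
        if s[i,4]<250: continue
        q=P[l==i];lid=q[q[:,2]>.0485];t=q[(q[:,2]>.041)]
        r=cv2.minAreaRect((t[:,:2]*1000).astype(np.float32))
        print(ct[i].round(),"rect",np.round(r[0],1),np.round(r[1],1),"ang",round(r[2],1),"lid",(lid.mean(0)*1000).round(1) if len(lid) else None)
E
python3 - <<'E'
from h import *
c=dict(np.load("w4.npz"));P=cloud(c);H=P[...,2]
b=P[(H>.078)&(H<.09)&(np.hypot(P[...,0]-.51,P[...,1]-.03)<.08)];r=cv2.minAreaRect((b[:,:2]*1000).astype(np.float32));print("board",r,len(b))
c=cams.camera("wrist");np.savez("w5.npz",**c);cv2.imwrite("pics/w5.png",c["color"]);tins(c);print(pose())
E
```

```text
board ((489.1744689941406, 33.18834686279297), (49.454376220703125, 9.465875625610352), 6.008294105529785) 696
[293.  20.] rect [422.8 202.4] [42.2 41.8] ang 13.6 lid [422.6 202.5  50.9]
[292. 124.] rect [544.5 212.8] [41.8 41.9] ang 81.6 lid [544.4 213.   50.9]
[378. 167.] rect [587.6 330.7] [41.9 41.8] ang 81.4 lid [587.3 330.4  51. ]
[284. 206.] rect [655.2 210.8] [41.7 41.5] ang 81.1 lid [655.2 210.9  51. ]
(array([0.5881, 0.2502, 0.3572]), np.float64(96.16), array([-0.4, -0.4, -0.2]), 0.065, 0.0, 11.8, array([-0.003, -0.001, -1.   ]))
```

```bash
sleep 1
```

```text
(no output)
```

View pics/w5.png

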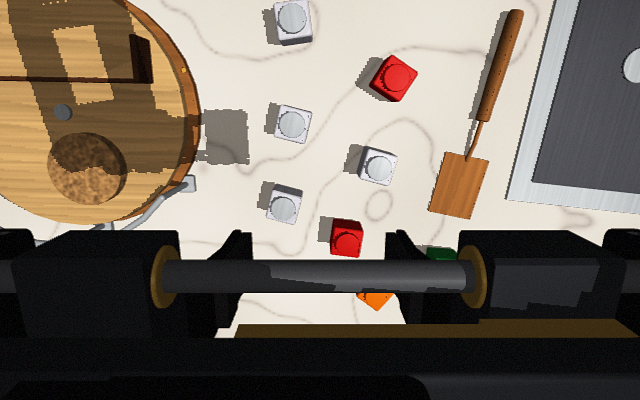

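The wrist view shows all four grey tins clearly, each fitting 42 x 42 mm. The bay board at 6.0° agrees with the model. Now tin B at (544,213).

```bash
python3 -m pendant '[{"jaw":0.78,"linear":[0,0,2],"twist":7},{"jaw":0.78,"linear":[0,0,2],"twist":7},{"jaw":0.78,"linear":[0,0,2],"twist":7},{"jaw":0.78,"linear":[0,0,2],"twist":7},{"jaw":0.78,"linear":[0,0,2],"twist":7},{"jaw":0.78,"linear":[0,0,2],"twist":7},{"jaw":0.78,"linear":[0,0,2],"twist":7},{"jaw":0.78,"linear":[0,0,2],"twist":7},{"jaw":0.78,"linear":[0,0,0],"twist":7},{"jaw":0.78,"linear":[0,0,0],"twist":7},{"jaw":0.78,"linear":[0,0,0],"twist":7},{"jaw":0.78,"linear":[0,0,0],"twist":7}]' 30 >/dev/null
python3 -m pendant '[{"jaw":0.78,"linear":[0,0,0],"twist":7},{"jaw":0.78,"linear":[0,0,0],"twist":7},{"jaw":0.78,"linear":[0,0,0],"twist":6.8},{"jaw":0.78,"linear":[-2.2,-1.9,0],"twist":0},{"jaw":0.78,"linear":[-2.1,-1.9,0],"twist":0},{"jaw":0.78,"linear":[0,0,0],"twist":0},{"jaw":0.78,"linear":[0,0,0],"twist":0}]' >/dev/null
python3 -c "
from h import *
print(pose());c=cams.camera('wrist');tins(c)"
```

```text
(array([0.5431, 0.2118, 0.1984]), np.float64(-8.81), array([ 0.5,  0.7, -0.4]), 0.0678, 0.0, 13.4, array([-0.002, -0.   , -1.   ]))
[352.  34.] rect [587.9 330.3] [41.8 41.9] ang 80.7 lid [587.7 330.4  50.9]
[447. 169.] rect [655.4 210.6] [41.6 41.9] ang 81.4 lid [655.3 211.2  51. ]
[321. 186.] rect [544.8 212.9] [41.7 41.7] ang 81.5 lid [544.8 213.3  50.9]
[189. 216.] rect [423.  202.4] [42.1 41.9] ang 14.2 lid [423.5 202.9  50.8]
```

```bash
python3 -m pendant '[{"jaw":0.78,"linear":[0.1,0.15,4],"twist":0},{"jaw":0.78,"linear":[0,0,4],"twist":0},{"jaw":0.78,"linear":[0,0,4],"twist":0},{"jaw":0.78,"linear":[0,0,3],"twist":0},{"jaw":0.78,"linear":[0,0,1.7],"twist":0},{"jaw":0.78,"linear":[0,0,0],"twist":0},{"jaw":0,"linear":[0,0,0],"twist":0},{"jaw":0,"linear":[0,0,0],"twist":0},{"jaw":0,"linear":[0,0,0],"twist":0},{"jaw":0,"linear":[0,0,0],"twist":0}]' 30
python3 -m pendant '[{"jaw":0,"linear":[0,0,-3],"twist":0},{"jaw":0,"linear":[0,0,-4],"twist":0},{"jaw":0,"linear":[0,0,-4],"twist":0},{"jaw":0,"linear":[0,0,0],"twist":-7.1},{"jaw":0,"linear":[0,0,0],"twist":-7.1},{"jaw":0,"linear":[0,0,0],"twist":0},{"jaw":0,"linear":[0,0,0],"twist":0}]'
cat >> h.py <<'E'
C=np.array([.5076,.0310]);X=np.array([-.9945,-.1045]);Y=np.array([.1045,-.9945])
def go(tx,ty,alpha=None):
    "shift in tool axes (cm) from here to world point"
    p,a,*_=pose();a=np.radians(a if alpha is None else alpha);y=np.array([np.cos(a),np.sin(a)]);x=np.array([-y[1],y[0]])
    d=(np.array([tx,ty])-p[:2])*100;print("tool shift cm",(d@x).round(2),(d@y).round(2),"z",p[2],"alpha",np.degrees(a).round(2))
def slot(k,gap=.004,x=.025): return C+X*x+Y*(.021+.042*k+gap)
def inbay():
    p=pose();d=p[0][:2]-C;print("bay x,y mm",(d@X*1000).round(1),(d@Y*1000).round(1),p)
E
python3 -c "
from h import *
print(pose());go(*slot(0))"
```

```text
time: 14.32
position: [0.5474, 0.215, 0.0336]
tool_rot: [0.758, 0.652, 0.002, 0.001]
ft_force: [-0.6, 0.0, -0.1]
grip_width: 0.0491
grip_force: 0.0
time: 14.9
position: [0.546, 0.2148, 0.143]
tool_rot: [0.673, 0.74, 0.001, 0.001]
ft_force: [0.7, 0.4, 0.4]
grip_width: 0.004
grip_force: 0.0
(array([0.546 , 0.2148, 0.143 ]), np.float64(5.39), array([0.7, 0.4, 0.4]), 0.004, 0.0, 14.9, array([ 0.002,  0.   , -1.   ]))
tool shift cm -20.46 -8.02 z 0.143 alpha 5.39
```

I lifted before the fingers had shut, so I'll check the tin and try again.

```bash
python3 -m pendant '[{"jaw":0.78,"linear":[0,0,-3],"twist":7},{"jaw":0.78,"linear":[0,0,-3],"twist":7},{"jaw":0.78,"linear":[0,0,0],"twist":0},{"jaw":0.78,"linear":[0,0,0],"twist":0}]' >/dev/null
python3 -c "
from h import *
c=cams.camera('wrist');tins(c);print(pose())"
```

```text
[346.  41.] rect [588.1 330.5] [42.  41.7] ang 81.2 lid [587.7 330.4  50.9]
[439. 173.] rect [655.7 211.1] [41.5 42.4] ang 81.7 lid [655.4 211.2  51. ]
[314. 189.] rect [543.2 213. ] [41.7 41.7] ang 81.8 lid [543.6 213.4  50.9]
[186. 214.] rect [423.  204.1] [41.9 38.6] ang 13.8 lid [424.  206.4  50.8]
(array([0.5457, 0.2147, 0.2019]), np.float64(-8.47), array([-0.7, -0.1, -0.2]), 0.0271, 0.0, 15.3, array([ 0.,  0., -1.]))
```

```bash
python3 -m pendant '[{"jaw":0.78,"linear":[-0.2,-0.2,0],"twist":0},{"jaw":0.78,"linear":[0,0,4],"twist":0},{"jaw":0.78,"linear":[0,0,4],"twist":0},{"jaw":0.78,"linear":[0,0,2],"twist":0},{"jaw":0.78,"linear":[0,0,2],"twist":0},{"jaw":0.78,"linear":[0,0,2],"twist":0},{"jaw":0.78,"linear":[0,0,2],"twist":0},{"jaw":0.78,"linear":[0,0,1],"twist":0},{"jaw":0,"linear":[0,0,0],"twist":0},{"jaw":0,"linear":[0,0,0],"twist":0},{"jaw":0,"linear":[0,0,0],"twist":0},{"jaw":0,"linear":[0,0,0],"twist":0}]' 30
python3 -m pendant '[{"jaw":0,"linear":[0,0,0],"twist":0},{"jaw":0,"linear":[0,0,0],"twist":0},{"jaw":0,"linear":[0,0,0],"twist":0}]'
python3 -m pendant '[{"jaw":0,"linear":[0,0,-3],"twist":0},{"jaw":0,"linear":[0,0,-4],"twist":0},{"jaw":0,"linear":[0,0,-4],"twist":0},{"jaw":0,"linear":[0,0,0],"twist":-7.1},{"jaw":0,"linear":[0,0,0],"twist":-7.1},{"jaw":0,"linear":[0,0,0],"twist":-0.3},{"jaw":0,"linear":[0,0,0],"twist":0}]'
python3 -c "
from h import *
print(pose());go(*slot(0))"
```

```text
time: 16.28
position: [0.5444, 0.2132, 0.0329]
tool_rot: [0.757, 0.653, 0.001, 0.001]
ft_force: [0.8, -0.3, 0.3]
grip_width: 0.0487
grip_force: 0.0
time: 16.53
position: [0.5443, 0.2131, 0.033]
tool_rot: [0.757, 0.653, 0.001, 0.001]
ft_force: [-0.7, -0.4, 5.3]
grip_width: 0.042
grip_force: 30.0
time: 17.12
position: [0.5431, 0.2129, 0.1418]
tool_rot: [0.67, 0.743, -0.0, -0.0]
ft_force: [-0.8, 0.4, -0.9]
grip_width: 0.0419
grip_force: 30.0
(array([0.5431, 0.2129, 0.1418]), np.float64(5.91), array([-0.8,  0.4, -0.9]), 0.0419, 30.0, 17.1, array([-0.001, -0.   , -1.   ]))
tool shift cm -20.23 -7.9 z 0.1418 alpha 5.91
```

```bash
python3 -m pendant '[{"jaw":0,"linear":[-3.36,-1.32,0],"twist":0},{"jaw":0,"linear":[-3.36,-1.32,0],"twist":0},{"jaw":0,"linear":[-3.36,-1.32,0],"twist":0},{"jaw":0,"linear":[-3.36,-1.32,0],"twist":0},{"jaw":0,"linear":[-3.36,-1.32,0],"twist":0},{"jaw":0,"linear":[-3.36,-1.3,0],"twist":0},{"jaw":0,"linear":[0,0,0],"twist":0},{"jaw":0,"linear":[0,0,0],"twist":0}]'
python3 -c "
from h import *
inbay()"
```

```text
time: 17.78
position: [0.4858, 0.0025, 0.1413]
tool_rot: [0.671, 0.741, -0.0, -0.001]
ft_force: [0.3, 1.0, -1.2]
grip_width: 0.0418
grip_force: 30.0
bay x,y mm 24.7 26.1 (array([0.4858, 0.0025, 0.1413]), np.float64(5.68), array([ 0.3,  1. , -1.2]), 0.0418, 30.0, 17.8, array([-0.001,  0.001, -1.   ]))
```

```bash
python3 -m pendant '[{"jaw":0,"linear":[0,0,2],"twist":0},{"jaw":0,"linear":[0,0,2],"twist":0},{"jaw":0,"linear":[0,0,1.2],"twist":0},{"jaw":0,"linear":[0,0,0.6],"twist":0},{"jaw":0,"linear":[0,0,0],"twist":0},{"jaw":0,"linear":[0,0,0],"twist":0}]'
python3 -m pendant '[{"jaw":0,"linear":[0.2,0,0],"twist":0},{"jaw":0,"linear":[0.2,0,0],"twist":0},{"jaw":0,"linear":[0,0,0],"twist":0},{"jaw":0,"linear":[0,0,0],"twist":0}]'
python3 -m pendant '[{"jaw":0,"linear":[0.1,0,0],"twist":0},{"jaw":0,"linear":[0.1,0,0],"twist":0},{"jaw":0,"linear":[0,0,0],"twist":0},{"jaw":0,"linear":[0,0,0],"twist":0}]'
python3 -c "
from h import *
inbay()"
```

```text
time: 18.28
position: [0.4865, 0.005, 0.0836]
tool_rot: [0.668, 0.744, -0.0, -0.0]
ft_force: [-0.5, 1.1, -1.8]
grip_width: 0.0416
grip_force: 30.0
time: 18.62
position: [0.4863, 0.0083, 0.0844]
tool_rot: [0.669, 0.744, 0.0, 0.001]
ft_force: [-0.6, -0.1, -0.8]
grip_width: 0.0421
grip_force: 30.0
time: 18.95
position: [0.4865, 0.009, 0.0843]
tool_rot: [0.669, 0.744, -0.0, 0.001]
ft_force: [-0.5, -4.5, 0.0]
grip_width: 0.0419
grip_force: 30.0
bay x,y mm 23.3 19.7 (array([0.4865, 0.009 , 0.0843]), np.float64(6.09), array([-0.5, -4.5,  0. ]), 0.0419, 30.0, 18.9, array([ 0.002, -0.002, -1.   ]))
```

Contact with the board (4.5 N). Lower, release and retreat.

```bash
python3 -m pendant '[{"jaw":0,"linear":[0,0,0.2],"twist":0},{"jaw":0,"linear":[0.05,0,0.1],"twist":0},{"jaw":0,"linear":[0,0,0],"twist":0},{"jaw":0.66,"linear":[0,0,0],"twist":0},{"jaw":0.66,"linear":[0,0,0],"twist":0},{"jaw":0.66,"linear":[0,0,0],"twist":0},{"jaw":0.66,"linear":[0,0,0],"twist":0},{"jaw":0.78,"linear":[0,0,-4],"twist":0},{"jaw":0.78,"linear":[0,0,-4],"twist":0},{"jaw":0.78,"linear":[0,0,-3.5],"twist":0},{"jaw":0.78,"linear":[0,0,0],"twist":0},{"jaw":0.78,"linear":[0,0,0],"twist":0}]'
cat >> h.py <<'E'
def bay(c):
    P=cloud(c);H=P[...,2];col=c["color"].astype(int);b=P[...,:2]-C
    bx=b@X;by=b@Y
    m=(H>.085)&(H<.106)&(bx>-.01)&(bx<.065)&(by>-.006)&(by<.22)&(np.ptp(col,axis=-1)<45)&(col.min(-1)>90)
    n,l,s,ct=cv2.connectedComponentsWithStats(cv2.morphologyEx(m.astype(np.uint8),cv2.MORPH_OPEN,np.ones((3,3))))
    for i in range(1,n):
        if s[i,4]>250:
            q=(l==i);t=q&(H>.089);L=q&(H>.0965);r=cv2.minAreaRect((np.c_[bx[t],by[t]]*1000).astype(np.float32))
            print("bay",np.round(r[0],1),np.round(r[1],1),round(r[2],1),"lid x,y",(bx[L].mean()*1000).round(1),(by[L].mean()*1000).round(1),"H",np.percentile(H[L],50).round(4))
E
python3 -c "
from h import *
inbay();c=cams.camera('wrist');bay(c);tins(c);go(.4230,.2024)"
```

```text
time: 19.95
position: [0.4869, 0.0107, 0.1977]
tool_rot: [0.669, 0.744, 0.001, 0.002]
ft_force: [0.1, 0.7, -0.7]
grip_width: 0.0673
grip_force: 0.0
bay x,y mm 22.7 18.0 (array([0.4869, 0.0107, 0.1977]), np.float64(6.1), array([ 0.1,  0.7, -0.7]), 0.0673, 0.0, 19.9, array([ 0.005, -0.001, -1.   ]))
bay [23.1 19.7] [41.  41.5] 89.7 lid x,y 22.8 19.7 H 0.099
tool shift cm 19.7 -4.18 z 0.1962 alpha 6.09
```

```bash
python3 -m pendant '[{"jaw":0.78,"linear":[3.28,-0.7,0],"twist":0},{"jaw":0.78,"linear":[3.28,-0.7,0],"twist":0},{"jaw":0.78,"linear":[3.28,-0.7,0],"twist":0},{"jaw":0.78,"linear":[3.28,-0.7,0],"twist":0},{"jaw":0.78,"linear":[3.28,-0.7,0],"twist":0},{"jaw":0.78,"linear":[3.28,-0.7,0],"twist":0},{"jaw":0.78,"linear":[0,0,0],"twist":-4},{"jaw":0.78,"linear":[0,0,0],"twist":-4},{"jaw":0.78,"linear":[0,0,0],"twist":0},{"jaw":0.78,"linear":[0,0,0],"twist":0}]' >/dev/null
python3 -c "
from h import *
c=cams.camera('wrist');tins(c);go(.4230,.2024)"
```

```text
[556.  86.] rect [587.3 330.4] [42.2 42.9] ang 80.5 lid [586.8 330.3  51. ]
[278. 160.] rect [382. 218.] [41.7 42. ] ang 13.8 lid [382.1 218.5  50.9]
[579. 226.] rect [656.6 225.3] [16.8 42.8] ang 89.2 lid [656.8 222.4  51. ]
tool shift cm 0.06 0.09 z 0.1947 alpha 13.96
```

Tin A has been knocked to (382,218), so I'll follow it.

```bash
python3 -m pendant '[{"jaw":0.78,"linear":[1.26,-1.75,0],"twist":0},{"jaw":0.78,"linear":[1.25,-1.75,0],"twist":0},{"jaw":0.78,"linear":[0,0,4],"twist":0},{"jaw":0.78,"linear":[0,0,4],"twist":0},{"jaw":0.78,"linear":[0,0,3],"twist":0},{"jaw":0.78,"linear":[0,0,3],"twist":0},{"jaw":0.78,"linear":[0,0,2.2],"twist":0},{"jaw":0.78,"linear":[0,0,0],"twist":0},{"jaw":0,"linear":[0,0,0],"twist":0},{"jaw":0,"linear":[0,0,0],"twist":0},{"jaw":0,"linear":[0,0,0],"twist":0},{"jaw":0,"linear":[0,0,0],"twist":0}]' 30
python3 -m pendant '[{"jaw":0,"linear":[0,0,0],"twist":0},{"jaw":0,"linear":[0,0,0],"twist":0},{"jaw":0,"linear":[0,0,0],"twist":0},{"jaw":0,"linear":[0,0,0],"twist":0}]'
python3 -m pendant '[{"jaw":0,"linear":[0,0,-3],"twist":0},{"jaw":0,"linear":[0,0,-4],"twist":0},{"jaw":0,"linear":[0,0,-4],"twist":0},{"jaw":0,"linear":[0,0,-2],"twist":4},{"jaw":0,"linear":[0,0,0],"twist":4},{"jaw":0,"linear":[0,0,0],"twist":0},{"jaw":0,"linear":[0,0,0],"twist":0}]'
python3 -c "
from h import *
print(pose());go(*slot(1,.006))"
```

```text
time: 21.88
position: [0.384, 0.2179, 0.0352]
tool_rot: [0.615, 0.788, 0.001, 0.001]
ft_force: [-0.3, 0.4, -0.5]
grip_width: 0.0488
grip_force: 0.0
time: 22.22
position: [0.3835, 0.2179, 0.035]
tool_rot: [0.615, 0.788, 0.001, 0.001]
ft_force: [-0.8, -0.7, 8.0]
grip_width: 0.0419
grip_force: 30.0
time: 22.8
position: [0.3826, 0.2177, 0.1642]
tool_rot: [0.668, 0.744, 0.0, 0.0]
ft_force: [-0.9, -0.7, -1.1]
grip_width: 0.0414
grip_force: 30.0
(array([0.3826, 0.2177, 0.1642]), np.float64(6.18), array([-0.9, -0.7, -1.1]), 0.0414, 30.0, 22.8, array([ 0.,  0., -1.]))
tool shift cm -26.8 7.9 z 0.1642 alpha 6.18
```

```bash
python3 -m pendant '[{"jaw":0,"linear":[-3.35,0.99,0],"twist":0},{"jaw":0,"linear":[-3.35,0.99,0],"twist":0},{"jaw":0,"linear":[-3.35,0.99,0],"twist":0},{"jaw":0,"linear":[-3.35,0.99,0],"twist":0},{"jaw":0,"linear":[-3.35,0.99,0],"twist":0},{"jaw":0,"linear":[-3.35,0.99,0],"twist":0},{"jaw":0,"linear":[-3.35,0.99,0],"twist":0},{"jaw":0,"linear":[-3.35,0.99,0],"twist":0},{"jaw":0,"linear":[0,0,0],"twist":0},{"jaw":0,"linear":[0,0,0],"twist":0},{"jaw":0,"linear":[0,0,0],"twist":0}]'
python3 -c "
from h import *
inbay();go(*slot(1,.006))"
```

```text
time: 23.72
position: [0.4885, -0.0399, 0.1626]
tool_rot: [0.669, 0.744, -0.001, -0.002]
ft_force: [0.2, -0.1, -1.8]
grip_width: 0.0419
grip_force: 30.0
bay x,y mm 26.4 68.5 (array([ 0.4885, -0.0399,  0.1626]), np.float64(6.07), array([ 0.2, -0.1, -1.8]), 0.0419, 30.0, 23.7, array([-0.004,  0.002, -1.   ]))
tool shift cm -0.05 0.14 z 0.1626 alpha 6.07
```

```bash
python3 -m pendant '[{"jaw":0,"linear":[0,0.2,2.5],"twist":0},{"jaw":0,"linear":[0,0,2.5],"twist":0},{"jaw":0,"linear":[0,0,1.6],"twist":0},{"jaw":0,"linear":[0,0,0.8],"twist":0},{"jaw":0,"linear":[0,0,0.3],"twist":0},{"jaw":0,"linear":[0,0,0],"twist":0},{"jaw":0,"linear":[0,0,0],"twist":0}]'
python3 -m pendant '[{"jaw":0,"linear":[0.2,0,0],"twist":0},{"jaw":0,"linear":[0.2,0,0],"twist":0},{"jaw":0,"linear":[0,0,0],"twist":0},{"jaw":0,"linear":[0,0,0],"twist":0}]'
python3 -m pendant '[{"jaw":0,"linear":[0.15,0,0],"twist":0},{"jaw":0,"linear":[0.1,0,0],"twist":0},{"jaw":0,"linear":[0,0,0],"twist":0},{"jaw":0,"linear":[0,0,0],"twist":0}]'
python3 -c "
from h import *
inbay()"
```

```text
time: 24.3
position: [0.4923, -0.0397, 0.0873]
tool_rot: [0.668, 0.744, 0.0, 0.0]
ft_force: [0.6, -0.1, -0.8]
grip_width: 0.0418
grip_force: 30.0
time: 24.63
position: [0.492, -0.0361, 0.0874]
tool_rot: [0.669, 0.744, 0.0, 0.0]
ft_force: [-0.4, -0.5, -0.2]
grip_width: 0.0418
grip_force: 30.0
time: 24.97
position: [0.4918, -0.0339, 0.0869]
tool_rot: [0.669, 0.744, 0.0, 0.0]
ft_force: [-0.2, -0.5, -0.5]
grip_width: 0.0417
grip_force: 30.0
bay x,y mm 22.5 62.9 (array([ 0.4918, -0.0339,  0.0869]), np.float64(6.07), array([-0.2, -0.5, -0.5]), 0.0417, 30.0, 25.0, array([ 0.001, -0.   , -1.   ]))
```

Not in contact yet. A little more, then seat and release.

```bash
python3 -m pendant '[{"jaw":0,"linear":[0.1,0,0.1],"twist":0},{"jaw":0,"linear":[0.1,0,0.1],"twist":0},{"jaw":0,"linear":[0,0,0],"twist":0},{"jaw":0,"linear":[0,0,0],"twist":0}]'
python3 -m pendant '[{"jaw":0,"linear":[0.1,0,0.1],"twist":0},{"jaw":0,"linear":[0,0,0],"twist":0},{"jaw":0,"linear":[0,0,0],"twist":0}]'
python3 -c "
from h import *
inbay()"
```

```text
time: 25.3
position: [0.4927, -0.0336, 0.0852]
tool_rot: [0.668, 0.744, -0.0, 0.002]
ft_force: [-0.1, -8.2, 0.8]
grip_width: 0.0415
grip_force: 30.0
time: 25.55
position: [0.4932, -0.0335, 0.0844]
tool_rot: [0.668, 0.744, -0.0, 0.003]
ft_force: [0.0, -12.2, 1.2]
grip_width: 0.0418
grip_force: 30.0
bay x,y mm 21.1 62.6 (array([ 0.4932, -0.0335,  0.0844]), np.float64(6.13), array([  0. , -12.2,   1.2]), 0.0418, 30.0, 25.6, array([ 0.004, -0.004, -1.   ]))
```

```bash
python3 -m pendant '[{"jaw":0,"linear":[-0.05,0,0.15],"twist":0},{"jaw":0,"linear":[0,0,0],"twist":0},{"jaw":0.66,"linear":[0,0,0],"twist":0},{"jaw":0.66,"linear":[0,0,0],"twist":0},{"jaw":0.66,"linear":[0,0,0],"twist":0},{"jaw":0.66,"linear":[0,0,0],"twist":0},{"jaw":0.78,"linear":[0,0,-4],"twist":0},{"jaw":0.78,"linear":[0,0,-4],"twist":0},{"jaw":0.78,"linear":[0,0,-4],"twist":0},{"jaw":0.78,"linear":[0,0,0],"twist":0},{"jaw":0.78,"linear":[0,0,0],"twist":0}]'
python3 -c "
from h import *
inbay();c=cams.camera('wrist');bay(c);go(.655,.211)"
```

```text
time: 26.47
position: [0.4925, -0.0312, 0.2044]
tool_rot: [0.668, 0.744, 0.001, 0.002]
ft_force: [-0.5, 0.3, -0.1]
grip_width: 0.0675
grip_force: 0.0
bay x,y mm 21.5 60.3 (array([ 0.4925, -0.0312,  0.2044]), np.float64(6.1), array([-0.5,  0.3, -0.1]), 0.0675, 0.0, 26.5, array([ 0.005, -0.001, -1.   ]))
bay [22.2 41.3] [42.6 83.7] 1.3 lid x,y 21.9 39.6 H 0.099
tool shift cm 22.31 18.88 z 0.2027 alpha 6.1
```

```bash
python3 -m pendant '[{"jaw":0.78,"linear":[2.48,2.1,0],"twist":0},{"jaw":0.78,"linear":[2.48,2.1,0],"twist":0},{"jaw":0.78,"linear":[2.48,2.1,0],"twist":0},{"jaw":0.78,"linear":[2.48,2.1,0],"twist":0},{"jaw":0.78,"linear":[2.48,2.1,0],"twist":0},{"jaw":0.78,"linear":[2.48,2.1,0],"twist":0},{"jaw":0.78,"linear":[2.48,2.1,0],"twist":0},{"jaw":0.78,"linear":[2.48,2.1,0],"twist":0},{"jaw":0.78,"linear":[2.48,2.1,0],"twist":7.1},{"jaw":0.78,"linear":[0,0,0],"twist":7.1},{"jaw":0.78,"linear":[0,0,0],"twist":0.5},{"jaw":0.78,"linear":[0,0,0],"twist":0}]' >/dev/null
python3 -m pendant '[{"jaw":0.78,"linear":[0,0,0],"twist":0},{"jaw":0.78,"linear":[0,0,0],"twist":0}]' >/dev/null
python3 -c "
from h import *
c=cams.camera('wrist');tins(c);go(.6555,.211)"
```

```text
[215.  54.] rect [588.2 330.6] [41.7 42.3] ang 81.3 lid [588.5 330.5  50.8]
[320. 185.] rect [656.2 210.9] [41.5 41.4] ang 80.5 lid [656.1 211.3  51. ]
tool shift cm 0.14 0.04 z 0.2018 alpha -8.62
```

```bash
python3 -m pendant '[{"jaw":0.78,"linear":[0.1,0,4],"twist":0},{"jaw":0.78,"linear":[0,0,4],"twist":0},{"jaw":0.78,"linear":[0,0,4],"twist":0},{"jaw":0.78,"linear":[0,0,3],"twist":0},{"jaw":0.78,"linear":[0,0,1.9],"twist":0},{"jaw":0.78,"linear":[0,0,0],"twist":0},{"jaw":0,"linear":[0,0,0],"twist":0},{"jaw":0,"linear":[0,0,0],"twist":0},{"jaw":0,"linear":[0,0,0],"twist":0},{"jaw":0,"linear":[0,0,0],"twist":0},{"jaw":0,"linear":[0,0,0],"twist":0},{"jaw":0,"linear":[0,0,0],"twist":0}]' 30
python3 -m pendant '[{"jaw":0,"linear":[0,0,0],"twist":0},{"jaw":0,"linear":[0,0,0],"twist":0}]'
python3 -m pendant '[{"jaw":0,"linear":[0,0,-3],"twist":0},{"jaw":0,"linear":[0,0,-4],"twist":0},{"jaw":0,"linear":[0,0,-4],"twist":0},{"jaw":0,"linear":[0,0,-3],"twist":-7.1},{"jaw":0,"linear":[0,0,0],"twist":-7.1},{"jaw":0,"linear":[0,0,0],"twist":-0.5},{"jaw":0,"linear":[0,0,0],"twist":0}]'
python3 -c "
from h import *
print(pose());go(*slot(2,.006))"
```

```text
time: 28.73
position: [0.6567, 0.2119, 0.0352]
tool_rot: [0.758, 0.652, 0.001, 0.001]
ft_force: [0.1, 0.1, 4.2]
grip_width: 0.0418
grip_force: 30.0
time: 28.9
position: [0.6567, 0.2118, 0.0352]
tool_rot: [0.758, 0.652, 0.001, 0.001]
ft_force: [-1.4, -0.3, 6.5]
grip_width: 0.042
grip_force: 30.0
time: 29.48
position: [0.6548, 0.2116, 0.1729]
tool_rot: [0.67, 0.743, -0.001, -0.0]
ft_force: [0.3, -0.6, -2.4]
grip_width: 0.0417
grip_force: 30.0
(array([0.6548, 0.2116, 0.1729]), np.float64(5.93), array([ 0.3, -0.6, -2.4]), 0.0417, 30.0, 29.5, array([-0.002, -0.   , -1.   ]))
tool shift cm -27.55 -18.99 z 0.1729 alpha 5.93
```

```bash
python3 -m pendant '[{"jaw":0,"linear":[-2.75,-1.9,0],"twist":0},{"jaw":0,"linear":[-2.75,-1.9,0],"twist":0},{"jaw":0,"linear":[-2.75,-1.9,0],"twist":0},{"jaw":0,"linear":[-2.75,-1.9,0],"twist":0},{"jaw":0,"linear":[-2.75,-1.9,0],"twist":0},{"jaw":0,"linear":[-2.75,-1.9,0],"twist":0},{"jaw":0,"linear":[-2.75,-1.9,0],"twist":0},{"jaw":0,"linear":[-2.75,-1.9,0],"twist":0},{"jaw":0,"linear":[-2.75,-1.9,0],"twist":0},{"jaw":0,"linear":[-2.75,-1.9,0],"twist":0},{"jaw":0,"linear":[0,0,0],"twist":0},{"jaw":0,"linear":[0,0,0],"twist":0}]'
python3 -c "
from h import *
inbay();go(*slot(2,.006))"
```

```text
time: 30.48
position: [0.4941, -0.0828, 0.1719]
tool_rot: [0.671, 0.741, -0.001, -0.002]
ft_force: [0.3, 1.0, -1.4]
grip_width: 0.0415
grip_force: 30.0
bay x,y mm 25.3 111.8 (array([ 0.4941, -0.0828,  0.1719]), np.float64(5.72), array([ 0.3,  1. , -1.4]), 0.0415, 30.0, 30.5, array([-0.004,  0.002, -1.   ]))
tool shift cm 0.08 0.03 z 0.1719 alpha 5.72
```

```bash
python3 -m pendant '[{"jaw":0,"linear":[0,0.05,3],"twist":-0.3},{"jaw":0,"linear":[0,0,3],"twist":0},{"jaw":0,"linear":[0,0,1.6],"twist":0},{"jaw":0,"linear":[0,0,0.7],"twist":0},{"jaw":0,"linear":[0,0,0.3],"twist":0},{"jaw":0,"linear":[0,0,0],"twist":0},{"jaw":0,"linear":[0,0,0],"twist":0}]'
python3 -m pendant '[{"jaw":0,"linear":[0.2,0,0],"twist":0},{"jaw":0,"linear":[0.2,0,0],"twist":0},{"jaw":0,"linear":[0.1,0,0],"twist":0},{"jaw":0,"linear":[0,0,0],"twist":0},{"jaw":0,"linear":[0,0,0],"twist":0}]'
python3 -m pendant '[{"jaw":0,"linear":[0.1,0,0],"twist":0},{"jaw":0,"linear":[0.1,0,0],"twist":0},{"jaw":0,"linear":[0,0,0],"twist":0},{"jaw":0,"linear":[0,0,0],"twist":0}]'
python3 -c "
from h import *
inbay()"
```

```text
time: 31.07
position: [0.4971, -0.0815, 0.0877]
tool_rot: [0.667, 0.745, 0.0, 0.001]
ft_force: [0.5, -0.2, -1.1]
grip_width: 0.0421
grip_force: 30.0
time: 31.48
position: [0.4959, -0.0768, 0.0877]
tool_rot: [0.667, 0.745, 0.0, 0.0]
ft_force: [0.2, -0.9, -1.6]
grip_width: 0.0415
grip_force: 30.0
time: 31.82
position: [0.4955, -0.0748, 0.0873]
tool_rot: [0.667, 0.745, -0.0, -0.0]
ft_force: [0.1, -0.4, -1.3]
grip_width: 0.0418
grip_force: 30.0
bay x,y mm 23.1 104.0 (array([ 0.4955, -0.0748,  0.0873]), np.float64(6.38), array([ 0.1, -0.4, -1.3]), 0.0418, 30.0, 31.8, array([-0.,  0., -1.]))
```

```bash
python3 -m pendant '[{"jaw":0,"linear":[0.1,0,0.1],"twist":0.2},{"jaw":0,"linear":[0.05,0,0.1],"twist":0},{"jaw":0,"linear":[0,0,0],"twist":0},{"jaw":0,"linear":[0,0,0],"twist":0}]'
python3 -m pendant '[{"jaw":0,"linear":[0.05,0,0.1],"twist":0},{"jaw":0,"linear":[0,0,0],"twist":0},{"jaw":0,"linear":[0,0,0],"twist":0}]'
python3 -c "
from h import *
inbay()"
```

```text
time: 32.15
position: [0.4958, -0.0738, 0.0853]
tool_rot: [0.668, 0.744, 0.0, 0.001]
ft_force: [0.6, -2.2, -1.1]
grip_width: 0.0419
grip_force: 30.0
time: 32.4
position: [0.4961, -0.0737, 0.0845]
tool_rot: [0.668, 0.744, 0.0, 0.001]
ft_force: [0.3, -4.9, 0.3]
grip_width: 0.0418
grip_force: 30.0
bay x,y mm 22.4 102.9 (array([ 0.4961, -0.0737,  0.0845]), np.float64(6.18), array([ 0.3, -4.9,  0.3]), 0.0418, 30.0, 32.4, array([ 0.002, -0.001, -1.   ]))
```

```bash
python3 -m pendant '[{"jaw":0,"linear":[0.1,0,0],"twist":0},{"jaw":0,"linear":[0,0,0.15],"twist":0},{"jaw":0,"linear":[0,0,0],"twist":0},{"jaw":0.66,"linear":[0,0,0],"twist":0},{"jaw":0.66,"linear":[0,0,0],"twist":0},{"jaw":0.66,"linear":[0,0,0],"twist":0},{"jaw":0.66,"linear":[0,0,0],"twist":0},{"jaw":0.78,"linear":[0,0,-4],"twist":0},{"jaw":0.78,"linear":[0,0,-4],"twist":0},{"jaw":0.78,"linear":[0,0,-4],"twist":0},{"jaw":0.78,"linear":[0,0,0],"twist":0},{"jaw":0.78,"linear":[0,0,0],"twist":0}]'
python3 -c "
from h import *
inbay();c=cams.camera('wrist');bay(c);go(.588,.3305)"
```

```text
time: 33.4
position: [0.4965, -0.0719, 0.205]
tool_rot: [0.668, 0.744, 0.001, 0.003]
ft_force: [0.6, -0.8, -0.2]
grip_width: 0.0675
grip_force: 0.0
bay x,y mm 21.8 101.2 (array([ 0.4965, -0.0719,  0.205 ]), np.float64(6.2), array([ 0.6, -0.8, -0.2]), 0.0675, 0.0, 33.4, array([ 0.005, -0.002, -1.   ]))
bay [22.8 20.5] [40.6 41.5] 90.0 lid x,y 22.7 20.3 H 0.0989
bay [21.5 83.2] [82.9 42. ] 89.1 lid x,y 21.2 81.7 H 0.099
tool shift cm 38.96 13.58 z 0.2033 alpha 6.19
```

```bash
python3 -m pendant '[{"jaw":0.78,"linear":[3.25,1.13,0],"twist":0},{"jaw":0.78,"linear":[3.25,1.13,0],"twist":0},{"jaw":0.78,"linear":[3.25,1.13,0],"twist":0},{"jaw":0.78,"linear":[3.25,1.13,0],"twist":0},{"jaw":0.78,"linear":[3.25,1.13,0],"twist":0},{"jaw":0.78,"linear":[3.25,1.13,0],"twist":0},{"jaw":0.78,"linear":[3.25,1.13,0],"twist":0},{"jaw":0.78,"linear":[3.25,1.13,0],"twist":0},{"jaw":0.78,"linear":[3.25,1.13,0],"twist":0},{"jaw":0.78,"linear":[3.25,1.13,0],"twist":0},{"jaw":0.78,"linear":[3.25,1.13,0],"twist":0},{"jaw":0.78,"linear":[3.2,1.13,0],"twist":0}]' >/dev/null
python3 -m pendant '[{"jaw":0.78,"linear":[0,0,0],"twist":7.1},{"jaw":0.78,"linear":[0,0,0],"twist":7.1},{"jaw":0.78,"linear":[0,0,0],"twist":0.5},{"jaw":0.78,"linear":[0,0,0],"twist":0},{"jaw":0.78,"linear":[0,0,0],"twist":0}]' >/dev/null
python3 -c "
from h import *
c=cams.camera('wrist');tins(c);go(.588,.3305)"
```

```text
[319. 185.] rect [588.  330.7] [42.1 41.6] ang 80.9 lid [587.9 331.2  50.9]
tool shift cm 0.12 0.02 z 0.2017 alpha -8.45
```

```bash
python3 -m pendant '[{"jaw":0.78,"linear":[0.1,0,4],"twist":0},{"jaw":0.78,"linear":[0,0,4],"twist":0},{"jaw":0.78,"linear":[0,0,4],"twist":0},{"jaw":0.78,"linear":[0,0,3],"twist":0},{"jaw":0.78,"linear":[0,0,1.9],"twist":0},{"jaw":0.78,"linear":[0,0,0],"twist":0},{"jaw":0,"linear":[0,0,0],"twist":0},{"jaw":0,"linear":[0,0,0],"twist":0},{"jaw":0,"linear":[0,0,0],"twist":0},{"jaw":0,"linear":[0,0,0],"twist":0},{"jaw":0,"linear":[0,0,0],"twist":0},{"jaw":0,"linear":[0,0,0],"twist":0}]' 30
python3 -m pendant '[{"jaw":0,"linear":[0,0,0],"twist":0},{"jaw":0,"linear":[0,0,0],"twist":0}]'
python3 -m pendant '[{"jaw":0,"linear":[0,0,-3],"twist":0},{"jaw":0,"linear":[0,0,-4],"twist":0},{"jaw":0,"linear":[0,0,-4],"twist":0},{"jaw":0,"linear":[0,0,-3],"twist":-7.1},{"jaw":0,"linear":[0,0,0],"twist":-7.1},{"jaw":0,"linear":[0,0,0],"twist":-0.4},{"jaw":0,"linear":[0,0,0],"twist":0}]'
python3 -c "
from h import *
print(pose());go(*slot(3,.006))"
```

```text
time: 35.92
position: [0.5892, 0.3313, 0.0356]
tool_rot: [0.758, 0.653, 0.001, 0.0]
ft_force: [0.1, -0.1, 5.5]
grip_width: 0.0418
grip_force: 30.0
time: 36.08
position: [0.5891, 0.3313, 0.0356]
tool_rot: [0.758, 0.653, 0.001, 0.0]
ft_force: [-0.8, 0.0, 6.5]
grip_width: 0.0419
grip_force: 30.0
time: 36.67
position: [0.5875, 0.3307, 0.1736]
tool_rot: [0.67, 0.743, -0.001, -0.0]
ft_force: [-1.3, -0.4, -1.5]
grip_width: 0.0422
grip_force: 30.0
(array([0.5875, 0.3307, 0.1736]), np.float64(5.92), array([-1.3, -0.4, -1.5]), 0.0422, 30.0, 36.7, array([-0.001, -0.   , -1.   ]))
tool shift cm -44.29 -13.52 z 0.1736 alpha 5.92
```

```bash
python3 -m pendant '[{"jaw":0,"linear":[-3.5,-1.07,0],"twist":0},{"jaw":0,"linear":[-3.5,-1.07,0],"twist":0},{"jaw":0,"linear":[-3.5,-1.07,0],"twist":0},{"jaw":0,"linear":[-3.5,-1.07,0],"twist":0},{"jaw":0,"linear":[-3.5,-1.07,0],"twist":0},{"jaw":0,"linear":[-3.5,-1.07,0],"twist":0},{"jaw":0,"linear":[-3.5,-1.07,0],"twist":0},{"jaw":0,"linear":[-3.5,-1.07,0],"twist":0},{"jaw":0,"linear":[-3.5,-1.07,0],"twist":0},{"jaw":0,"linear":[-3.5,-1.07,0],"twist":0},{"jaw":0,"linear":[-3.5,-1.07,0],"twist":0},{"jaw":0,"linear":[-3.5,-1.07,0],"twist":0}]' >/dev/null
python3 -m pendant '[{"jaw":0,"linear":[-2.3,-0.65,0],"twist":0},{"jaw":0,"linear":[0,0,0],"twist":0},{"jaw":0,"linear":[0,0,0],"twist":0},{"jaw":0,"linear":[0,0,0],"twist":0}]'
python3 -c "
from h import *
inbay();go(*slot(3,.006))"
```

```text
time: 38.0
position: [0.5, -0.123, 0.1726]
tool_rot: [0.669, 0.743, -0.0, -0.002]
ft_force: [0.6, 0.9, -0.4]
grip_width: 0.042
grip_force: 30.0
bay x,y mm 23.7 152.4 (array([ 0.5   , -0.123 ,  0.1726]), np.float64(5.96), array([ 0.6,  0.9, -0.4]), 0.042, 30.0, 38.0, array([-0.003,  0.002, -1.   ]))
tool shift cm -0.06 -0.13 z 0.1726 alpha 5.96
```

```bash
python3 -m pendant '[{"jaw":0,"linear":[-0.05,-0.1,3],"twist":0},{"jaw":0,"linear":[0,0,3],"twist":0},{"jaw":0,"linear":[0,0,1.6],"twist":0},{"jaw":0,"linear":[0,0,0.7],"twist":0},{"jaw":0,"linear":[0,0,0.3],"twist":0},{"jaw":0,"linear":[0,0,0],"twist":0},{"jaw":0,"linear":[0,0,0],"twist":0}]'
python3 -m pendant '[{"jaw":0,"linear":[0.2,0,0],"twist":0},{"jaw":0,"linear":[0.2,0,0],"twist":0},{"jaw":0,"linear":[0.1,0,0],"twist":0},{"jaw":0,"linear":[0,0,0],"twist":0},{"jaw":0,"linear":[0,0,0],"twist":0}]'
python3 -m pendant '[{"jaw":0,"linear":[0.1,0,0.1],"twist":0},{"jaw":0,"linear":[0.1,0,0.1],"twist":0},{"jaw":0,"linear":[0,0,0],"twist":0},{"jaw":0,"linear":[0,0,0],"twist":0}]'
python3 -c "
from h import *
inbay()"
```

```text
time: 38.58
position: [0.5008, -0.1241, 0.0885]
tool_rot: [0.668, 0.744, 0.0, 0.001]
ft_force: [-0.2, -0.7, -0.1]
grip_width: 0.0417
grip_force: 30.0
time: 39.0
position: [0.4997, -0.1195, 0.0882]
tool_rot: [0.669, 0.744, 0.0, 0.0]
ft_force: [-0.4, -0.6, -1.2]
grip_width: 0.0415
grip_force: 30.0
time: 39.33
position: [0.4992, -0.1174, 0.0857]
tool_rot: [0.669, 0.744, -0.0, -0.0]
ft_force: [-0.2, 0.3, -0.6]
grip_width: 0.0418
grip_force: 30.0
bay x,y mm 23.9 146.7 (array([ 0.4992, -0.1174,  0.0857]), np.float64(6.07), array([-0.2,  0.3, -0.6]), 0.0418, 30.0, 39.3, array([-0.,  0., -1.]))
```

```bash
python3 -m pendant '[{"jaw":0,"linear":[0.1,0,0.1],"twist":0},{"jaw":0,"linear":[0.1,0,0],"twist":0},{"jaw":0,"linear":[0,0,0],"twist":0},{"jaw":0,"linear":[0,0,0],"twist":0}]'
python3 -m pendant '[{"jaw":0,"linear":[0.1,0,0],"twist":0},{"jaw":0,"linear":[0,0,0],"twist":0},{"jaw":0,"linear":[0,0,0],"twist":0}]'
python3 -c "
from h import *
inbay()"
```

```text
time: 39.67
position: [0.4994, -0.1161, 0.0848]
tool_rot: [0.669, 0.744, -0.0, 0.001]
ft_force: [-0.5, -4.2, -2.2]
grip_width: 0.0418
grip_force: 30.0
time: 39.92
position: [0.4997, -0.116, 0.085]
tool_rot: [0.668, 0.744, -0.0, 0.001]
ft_force: [-0.9, -6.9, -1.9]
grip_width: 0.0419
grip_force: 30.0
bay x,y mm 23.2 145.4 (array([ 0.4997, -0.116 ,  0.085 ]), np.float64(6.13), array([-0.9, -6.9, -1.9]), 0.0419, 30.0, 39.9, array([ 0.001, -0.003, -1.   ]))
```

```bash
python3 -m pendant '[{"jaw":0,"linear":[0.15,0,0.1],"twist":0},{"jaw":0,"linear":[0,0,0.1],"twist":0},{"jaw":0,"linear":[0,0,0],"twist":0},{"jaw":0.66,"linear":[0,0,0],"twist":0},{"jaw":0.66,"linear":[0,0,0],"twist":0},{"jaw":0.66,"linear":[0,0,0],"twist":0},{"jaw":0.66,"linear":[0,0,0],"twist":0},{"jaw":0.7,"linear":[0,0,-4],"twist":0},{"jaw":0.7,"linear":[0,0,-4],"twist":0},{"jaw":0.7,"linear":[0,0,-4],"twist":0},{"jaw":0.7,"linear":[-2,0,-4],"twist":0},{"jaw":0.7,"linear":[0,0,0],"twist":0}]' >/dev/null
python3 -m pendant '[{"jaw":0.7,"linear":[0,0,0],"twist":0},{"jaw":0.7,"linear":[0,0,0],"twist":0}]' >/dev/null
python3 -c "
from h import *
inbay();c=cams.camera('wrist');bay(c);np.savez('w9.npz',**c);cv2.imwrite('pics/w9.png',c['color'])
t=cams.camera('top');cv2.imwrite('pics/t9.png',cv2.resize(t['color'][120:290,150:490],None,fx=2.3,fy=2.3))"
```

```text
bay x,y mm 24.6 160.0 (array([ 0.4999, -0.1307,  0.2395]), np.float64(6.07), array([-0. , -0.2,  0.1]), 0.0609, 0.0, 41.1, array([-0.001,  0.001, -1.   ]))
bay [22.5 26.9] [28.4 41.6] 89.9 lid x,y 22.4 24.3 H 0.0989
bay [ 21.3 104.6] [125.7  41.9] 88.9 lid x,y 20.9 101.4 H 0.099
```

```bash
sleep 1
```

```text
(no output)
```

View pics/w9.png

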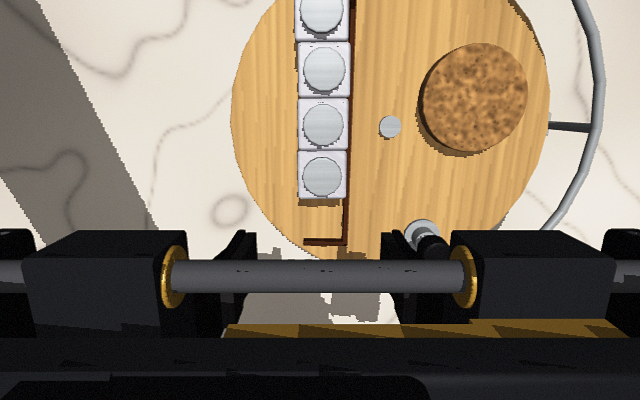

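View pics/t9.png

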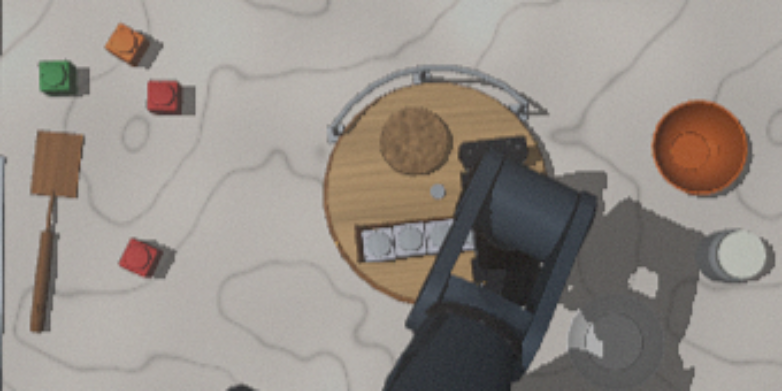

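All four tins stand in one tight row from the board, with nothing left to place. The wrist view shows them at rows 15–175 in the picture, pinned at the front, and the bystanders are unmoved. Back to the knob.

```bash
python3 -m pendant '[{"jaw":0.6,"linear":[0,0,0],"twist":-7},{"jaw":0.6,"linear":[0,0,0],"twist":-7},{"jaw":0.6,"linear":[0,0,0],"twist":-7},{"jaw":0.6,"linear":[0,0,0],"twist":-7},{"jaw":0.6,"linear":[0,0,0],"twist":-7},{"jaw":0.6,"linear":[0,0,0],"twist":-7},{"jaw":0.6,"linear":[0,0,0],"twist":-7},{"jaw":0.6,"linear":[0,0,0],"twist":-7},{"jaw":0.6,"linear":[0,0,0],"twist":-7},{"jaw":0.6,"linear":[0,0,0],"twist":-7},{"jaw":0.6,"linear":[0,0,0],"twist":-7},{"jaw":0.6,"linear":[0,0,0],"twist":-7}]' >/dev/null
python3 -m pendant '[{"jaw":0.6,"linear":[0,0,0],"twist":-6},{"jaw":0.6,"linear":[-3.5,-1.9,0],"twist":0},{"jaw":0.6,"linear":[-3.5,-1.9,0],"twist":0},{"jaw":0.6,"linear":[-3.4,-1.9,0],"twist":0},{"jaw":0.6,"linear":[0,0,4],"twist":0},{"jaw":0.6,"linear":[0,0,0],"twist":0},{"jaw":0.6,"linear":[0,0,0],"twist":0},{"jaw":0.6,"linear":[0,0,0],"twist":0}]'
python3 -c "
from h import *
go(.6100,-.1762)"
```

```text
time: 42.85
position: [0.6092, -0.1763, 0.1988]
tool_rot: [-0.053, 0.999, 0.001, -0.002]
ft_force: [-0.7, 0.3, 0.3]
grip_width: 0.0519
grip_force: 0.0
tool shift cm -0.08 0.0 z 0.1988 alpha 96.09
```

```bash
python3 -m pendant '[{"jaw":0.6,"linear":[-0.05,0,4],"twist":0},{"jaw":0.6,"linear":[0,0,4],"twist":0},{"jaw":0.6,"linear":[0,0,2],"twist":0},{"jaw":0.6,"linear":[0,0,1.1],"twist":0},{"jaw":0.6,"linear":[0,0,0],"twist":0},{"jaw":0,"linear":[0,0,0],"twist":0},{"jaw":0,"linear":[0,0,0],"twist":0},{"jaw":0,"linear":[0,0,0],"twist":0},{"jaw":0,"linear":[0,0,0],"twist":0},{"jaw":0,"linear":[0,0,0],"twist":0},{"jaw":0,"linear":[0,0,0],"twist":0},{"jaw":0,"linear":[0,0,0],"twist":0}]' 55
python3 -m pendant '[{"jaw":0,"linear":[0,0,-0.5],"twist":0},{"jaw":0,"linear":[0,0,-0.5],"twist":0},{"jaw":0,"linear":[0,0,-0.5],"twist":0},{"jaw":0,"linear":[0,0,-0.3],"twist":0},{"jaw":0,"linear":[0,0,0],"twist":0},{"jaw":0,"linear":[0,0,0],"twist":0}]'
python3 -c "
import numpy as np
a=290;L=[2.5]+[5]*35+[2.5]
for s in L:
  t=np.radians(a-s/2-90);c=23*np.sin(np.radians(s/2));a-=s;print(round(-c*np.cos(t),2),round(c*np.sin(t),2),end=' | ')"
```

```text
time: 43.85
position: [0.6114, -0.1766, 0.0905]
tool_rot: [-0.053, 0.999, 0.0, 0.001]
ft_force: [-0.3, 3.4, 6.6]
grip_width: 0.0264
grip_force: 55.0
time: 44.35
position: [0.6098, -0.1773, 0.1063]
tool_rot: [-0.053, 0.999, 0.0, -0.001]
ft_force: [0.5, -1.2, -9.6]
grip_width: 0.0266
grip_force: 55.0
0.48 -0.16 | 0.97 -0.26 | 0.99 -0.17 | 1.0 -0.09 | 1.0 0.0 | 1.0 0.09 | 0.99 0.17 | 0.97 0.26 | 0.94 0.34 | 0.91 0.42 | 0.87 0.5 | 0.82 0.58 | 0.77 0.64 | 0.71 0.71 | 0.64 0.77 | 0.58 0.82 | 0.5 0.87 | 0.42 0.91 | 0.34 0.94 | 0.26 0.97 | 0.17 0.99 | 0.09 1.0 | -0.0 1.0 | -0.09 1.0 | -0.17 0.99 | -0.26 0.97 | -0.34 0.94 | -0.42 0.91 | -0.5 0.87 | -0.58 0.82 | -0.64 0.77 | -0.71 0.71 | -0.77 0.64 | -0.82 0.58 | -0.87 0.5 | -0.91 0.42 | -0.47 0.18 |
```

```bash
python3 -m pendant '[{"jaw":0,"linear":[0.48,-0.16,-0.05],"twist":0},{"jaw":0,"linear":[0.97,-0.26,0],"twist":0},{"jaw":0,"linear":[0.99,-0.17,0],"twist":0},{"jaw":0,"linear":[1.0,-0.09,0],"twist":0},{"jaw":0,"linear":[1.0,0,0],"twist":0},{"jaw":0,"linear":[1.0,0.09,0],"twist":0},{"jaw":0,"linear":[0.99,0.17,0],"twist":0},{"jaw":0,"linear":[0.97,0.26,0],"twist":0},{"jaw":0,"linear":[0.94,0.34,0],"twist":0},{"jaw":0,"linear":[0.91,0.42,0],"twist":0},{"jaw":0,"linear":[0.87,0.5,0],"twist":0},{"jaw":0,"linear":[0.82,0.58,0],"twist":0}]'
python3 -c "
from h import *
o=pose();d=o[0][:2]-[.559,-.0718];print(o[2:5],np.hypot(*d),np.degrees(np.arctan2(d[1],d[0]))%360-6)"
```

```text
time: 45.35
position: [0.5007, -0.1697, 0.1081]
tool_rot: [-0.051, 0.999, 0.002, 0.002]
ft_force: [9.9, 12.3, -9.7]
grip_width: 0.0263
grip_force: 55.0
(array([ 9.9, 12.3, -9.7]), 0.0263, 55.0) 0.11394428463069133 233.2259638987518
```

```bash
python3 -m pendant '[{"jaw":0,"linear":[0.77,0.64,0],"twist":0},{"jaw":0,"linear":[0.71,0.71,0],"twist":0},{"jaw":0,"linear":[0.64,0.77,0],"twist":0},{"jaw":0,"linear":[0.58,0.82,0],"twist":0},{"jaw":0,"linear":[0.5,0.87,0],"twist":0},{"jaw":0,"linear":[0.42,0.91,0],"twist":0},{"jaw":0,"linear":[0.34,0.94,0],"twist":0},{"jaw":0,"linear":[0.26,0.97,0],"twist":0},{"jaw":0,"linear":[0.17,0.99,0],"twist":0},{"jaw":0,"linear":[0.09,1.0,0],"twist":0},{"jaw":0,"linear":[0,1.0,0],"twist":0},{"jaw":0,"linear":[-0.09,1.0,0],"twist":0}]'
python3 -c "
from h import *
o=pose();d=o[0][:2]-[.559,-.0718];print(o[2:5],np.hypot(*d),np.degrees(np.arctan2(d[1],d[0]))%360-6)"
```

```text
time: 46.35
position: [0.4475, -0.0721, 0.1086]
tool_rot: [-0.053, 0.999, -0.002, 0.003]
ft_force: [5.6, -1.5, -10.5]
grip_width: 0.0265
grip_force: 55.0
(array([  5.6,  -1.5, -10.5]), 0.0265, 55.0) 0.11150040358671358 174.15415867602093
```

```bash
python3 -m pendant '[{"jaw":0,"linear":[-0.17,0.99,0],"twist":0},{"jaw":0,"linear":[-0.26,0.97,0],"twist":0},{"jaw":0,"linear":[-0.34,0.94,0],"twist":0},{"jaw":0,"linear":[-0.42,0.91,0],"twist":0},{"jaw":0,"linear":[-0.5,0.87,0],"twist":0},{"jaw":0,"linear":[-0.58,0.82,0],"twist":0},{"jaw":0,"linear":[-0.64,0.77,0],"twist":0},{"jaw":0,"linear":[-0.71,0.71,0],"twist":0},{"jaw":0,"linear":[-0.77,0.64,0],"twist":0},{"jaw":0,"linear":[-0.82,0.58,0],"twist":0},{"jaw":0,"linear":[-0.87,0.5,0],"twist":0},{"jaw":0,"linear":[-0.45,0.21,0],"twist":0}]' >/dev/null
python3 -m pendant '[{"jaw":0,"linear":[0,0,0],"twist":0},{"jaw":0,"linear":[0,0,0],"twist":0},{"jaw":0,"linear":[0,0,0],"twist":0}]'
python3 -c "
from h import *
o=pose();d=o[0][:2]-[.559,-.0718];print(o[2:5],np.hypot(*d),np.degrees(np.arctan2(d[1],d[0]))%360-6)"
```

```text
time: 47.6
position: [0.5001, 0.0242, 0.1074]
tool_rot: [-0.053, 0.999, -0.0, -0.001]
ft_force: [2.9, -2.4, -9.5]
grip_width: 0.0265
grip_force: 55.0
(array([ 2.9, -2.4, -9.5]), 0.0265, 55.0) 0.11262863756611818 115.53085019049024
```

```bash
python3 -m pendant '[{"jaw":0,"linear":[-0.5,0.23,0],"twist":0},{"jaw":0,"linear":[-0.4,0.18,0],"twist":0},{"jaw":0,"linear":[-0.15,0.08,0],"twist":0},{"jaw":0,"linear":[0,0,0],"twist":0},{"jaw":0,"linear":[0,0,0.4],"twist":0},{"jaw":0,"linear":[0,0,0.4],"twist":0},{"jaw":0,"linear":[0,0,0.4],"twist":0},{"jaw":0,"linear":[0,0,0],"twist":0},{"jaw":0,"linear":[0,0,0],"twist":0}]'
python3 -c "
from h import *
o=pose();d=o[0][:2]-[.559,-.0718];print(o[2:5],np.hypot(*d),np.degrees(np.arctan2(d[1],d[0]))%360-6)"
```

```text
time: 48.35
position: [0.5106, 0.0303, 0.0954]
tool_rot: [-0.053, 0.999, -0.0, -0.0]
ft_force: [0.9, -3.3, -7.3]
grip_width: 0.0267
grip_force: 55.0
(array([ 0.9, -3.3, -7.3]), 0.0267, 55.0) 0.11299101734208786 109.36305956413077
```

```bash
python3 -m pendant '[{"jaw":0,"linear":[0,0,0.25],"twist":0},{"jaw":0,"linear":[0,0,0.2],"twist":0},{"jaw":0,"linear":[0,0,0],"twist":0},{"jaw":0,"linear":[0,0,0],"twist":0}]'
python3 -m pendant '[{"jaw":0.6,"linear":[0,0,0],"twist":0},{"jaw":0.6,"linear":[0,0,0],"twist":0},{"jaw":0.6,"linear":[0,0,0],"twist":0},{"jaw":0.6,"linear":[0,0,0],"twist":0},{"jaw":0.6,"linear":[0,0,-4],"twist":0},{"jaw":0.6,"linear":[0,0,-4],"twist":0},{"jaw":0.6,"linear":[0,0,-4],"twist":0},{"jaw":0.6,"linear":[0,0,-4],"twist":0},{"jaw":0.6,"linear":[0,4,-4],"twist":0},{"jaw":0.6,"linear":[0,0,0],"twist":0},{"jaw":0.6,"linear":[0,0,0],"twist":0}]'
python3 - <<'E'
from h import *
c=cams.camera('wrist');k=knob(c,(.559,-.0718))
import h
t=cams.camera('scene');cv2.imwrite('pics/s10.png',cv2.resize(t['color'][170:300,200:460],None,fx=3,fy=3))
E
```

```text
time: 48.68
position: [0.5108, 0.0303, 0.0911]
tool_rot: [-0.053, 0.999, -0.0, -0.0]
ft_force: [1.9, -3.2, -6.3]
grip_width: 0.0266
grip_force: 55.0
time: 49.6
position: [0.508, 0.0608, 0.2827]
tool_rot: [-0.054, 0.999, -0.0, 0.002]
ft_force: [0.5, -0.5, -0.5]
grip_width: 0.052
grip_force: 0.0
knob [0.5078 0.0304 0.1004] size [0.0264 0.0268 0.0052] n 608 ztop 0.1018 r 0.1143 ang 116.6
```

```bash
sleep 1
```

```text
(no output)
```

View pics/s10.png

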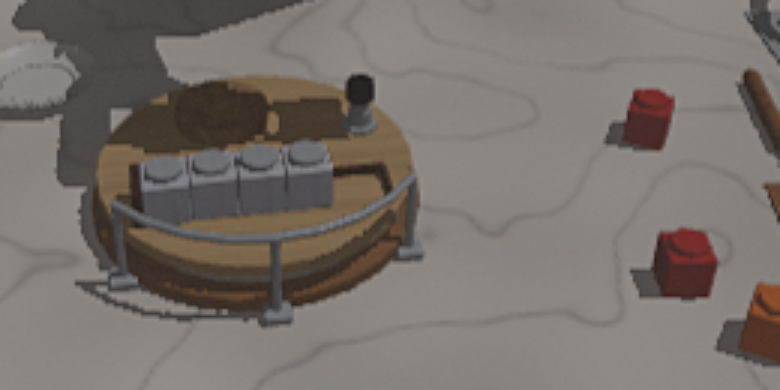

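The pin reads home (knob top 0.1018, same as at first). The scene view shows four tins tight behind the keeper. I'll do one close check of the row from above.

```bash
python3 -m pendant '[{"jaw":0.6,"linear":[-3,-3.6,0],"twist":0},{"jaw":0.6,"linear":[-3,-3.6,0],"twist":0},{"jaw":0.6,"linear":[-3,-3.6,0],"twist":0},{"jaw":0.6,"linear":[-2.8,-3.6,0],"twist":0},{"jaw":0.6,"linear":[0,0,0],"twist":0},{"jaw":0.6,"linear":[0,0,0],"twist":0},{"jaw":0.6,"linear":[0,0,0],"twist":0}]' >/dev/null
python3 - <<'E'
import h;from h import *
a=np.radians(6);R=np.array([[np.cos(a),-np.sin(a)],[np.sin(a),np.cos(a)]]);h.C=np.array([.5592,-.0719])+R@[.041,-.108];h.X=R[:,0];h.Y=R[:,1]
c=cams.camera('wrist');np.savez("w11.npz",**c);bay(c);knob(c,(.559,-.0718));axpin(c)
P=cloud(c);H=P[...,2];b=P[...,:2]-h.C;bx,by=b@h.X,b@h.Y
m=(H>.077)&(H<.09)&(by<-.0005)&(by>-.012)&(bx>.0)&(bx<.06);print("board",m.sum());
if m.sum()>50:print(cv2.minAreaRect((np.c_[bx[m],by[m]]*1000).astype(np.float32)))
m=(H>.0965)&(H<.106)&(bx>0)&(bx<.06)&(by>0)&(by<.2);n,l,s,ct=cv2.connectedComponentsWithStats(m.astype(np.uint8))
for i in range(1,n):
    if s[i,4]>80: print("lid",(bx[l==i].mean()*1000).round(1),(by[l==i].mean()*1000).round(1),s[i,4])
E
```

```text
bay [22.9 64. ] [41.2 40.6] 2.0 lid x,y 22.4 63.8 H 0.099
bay [ 22.1 127. ] [41.9 82.8] 1.0 lid x,y 21.8 127.2 H 0.099
bay [26.2 22.1] [41.5 40.8] 1.8 lid x,y 25.7 22.1 H 0.0991
knob [ 0.6269 -0.1087  0.0986] size [0.0316 0.0323 0.0052] n 889 ztop 0.0999 r 0.0773 ang 331.51
axis pin 310 [ 0.5599 -0.0723  0.053 ] px 309.0 111.0
board 278
((23.064899444580078, -4.184370994567871), (7.238755702972412, 46.114288330078125), 89.78824615478516)
lid 22.3 64.3 911
lid 21.9 106.2 915
lid 21.5 147.8 911
lid 25.7 22.8 909
```

The row is flush with 41.5–41.9 mm steps, but the first tin sits up to about 2 mm off the board, which is close to the 3 mm limit. I'll give the row a gentle push with closed fingers to make it sure.

```bash
python3 -c "
from h import *
go(.6117,.0221)"
python3 -m pendant '[{"jaw":0,"linear":[0,0,0],"twist":0},{"jaw":0,"linear":[0,0,0],"twist":0},{"jaw":0,"linear":[0,0,0],"twist":0},{"jaw":0,"linear":[0,0,0],"twist":0},{"jaw":0,"linear":[0,0,0],"twist":0},{"jaw":0,"linear":[0,0,0],"twist":0},{"jaw":0,"linear":[0,0,0],"twist":0},{"jaw":0,"linear":[0,0,0],"twist":0}]' 20
```

```text
tool shift cm 0.44 7.98 z 0.2785 alpha 96.05
time: 51.0
position: [0.6263, -0.0573, 0.2806]
tool_rot: [-0.053, 0.999, -0.0, 0.0]
ft_force: [-0.3, -0.0, -0.5]
grip_width: 0.0069
grip_force: 0.0
```

```bash
python3 -m pendant '[{"jaw":0,"linear":[0.3,2.8,0],"twist":0},{"jaw":0,"linear":[0.3,2.8,0],"twist":0},{"jaw":0,"linear":[0,2.7,0],"twist":0},{"jaw":0,"linear":[0,0,4],"twist":0},{"jaw":0,"linear":[0,0,4],"twist":0},{"jaw":0,"linear":[0,0,4],"twist":0},{"jaw":0,"linear":[0,0,3],"twist":0},{"jaw":0,"linear":[0,0,0],"twist":0},{"jaw":0,"linear":[0,0,0],"twist":0}]'
cat >> h.py <<'E'
def base():
    p=pose();a=np.radians(6);d=p[0][:2]-[.5592,-.0719];print("base mm",((d[0]*np.cos(a)+d[1]*np.sin(a))*1000).round(1),((-d[0]*np.sin(a)+d[1]*np.cos(a))*1000).round(1),"z",p[0][2],p[2])
E
python3 -c "
from h import *
base()"
```

```text
time: 51.75
position: [0.6107, 0.0246, 0.1293]
tool_rot: [-0.053, 0.999, 0.0, -0.002]
ft_force: [-0.3, 0.4, 0.1]
grip_width: 0.0007
grip_force: 0.0
base mm 61.3 90.6 z 0.1293 [-0.3  0.4  0.1]
```

```bash
python3 -m pendant '[{"jaw":0,"linear":[0,0,2.5],"twist":0},{"jaw":0,"linear":[0,0,2.4],"twist":0},{"jaw":0,"linear":[0,0,0],"twist":0},{"jaw":0,"linear":[0,0,0],"twist":0},{"jaw":0,"linear":[0,-0.4,0],"twist":0},{"jaw":0,"linear":[0,-0.3,0],"twist":0},{"jaw":0,"linear":[0,-0.2,0],"twist":0},{"jaw":0,"linear":[0,-0.1,0],"twist":0},{"jaw":0,"linear":[0,0,0],"twist":0},{"jaw":0,"linear":[0,0,0],"twist":0}]'
python3 -m pendant '[{"jaw":0,"linear":[0,-0.1,0],"twist":0},{"jaw":0,"linear":[0,-0.1,0],"twist":0},{"jaw":0,"linear":[0,-0.05,0],"twist":0},{"jaw":0,"linear":[0,0,0],"twist":0},{"jaw":0,"linear":[0,0,0],"twist":0}]'
python3 -c "
from h import *
base()"
```

```text
time: 52.58
position: [0.6128, 0.0145, 0.082]
tool_rot: [-0.053, 0.999, -0.0, 0.0]
ft_force: [0.1, 0.1, 0.4]
grip_width: 0.0002
grip_force: 0.0
time: 53.0
position: [0.6128, 0.0122, 0.0814]
tool_rot: [-0.053, 0.999, 0.0, -0.0]
ft_force: [1.4, 0.4, -0.9]
grip_width: 0.0006
grip_force: 0.0
base mm 62.1 78.0 z 0.0814 [ 1.4  0.4 -0.9]
```

```bash
for i in 1 ; do python3 -m pendant '[{"jaw":0,"linear":[0,-0.1,0],"twist":0},{"jaw":0,"linear":[0,-0.1,0],"twist":0},{"jaw":0,"linear":[0,0,0],"twist":0},{"jaw":0,"linear":[0,0,0],"twist":0}]' | grep -E "ft|pos"; done
python3 -m pendant '[{"jaw":0,"linear":[0,-0.1,0],"twist":0},{"jaw":0,"linear":[0,0,0],"twist":0},{"jaw":0,"linear":[0,0,0],"twist":0}]' | grep -E "ft|pos"
python3 -c "
from h import *
base()"
```

```text
position: [0.6131, 0.0101, 0.0815]
ft_force: [0.4, -0.1, 0.4]
position: [0.6132, 0.0091, 0.0816]
ft_force: [-0.3, 0.2, -0.0]
base mm 62.2 74.9 z 0.0816 [-0.3  0.2 -0. ]
```

```bash
python3 -m pendant '[{"jaw":0,"linear":[0,-0.1,0],"twist":0},{"jaw":0,"linear":[0,-0.1,0],"twist":0},{"jaw":0,"linear":[0,0,0],"twist":0},{"jaw":0,"linear":[0,0,0],"twist":0}]' | grep -E "ft|pos"
python3 -m pendant '[{"jaw":0,"linear":[0,-0.1,0],"twist":0},{"jaw":0,"linear":[0,-0.1,0],"twist":0},{"jaw":0,"linear":[0,0,0],"twist":0},{"jaw":0,"linear":[0,0,0],"twist":0}]' | grep -E "ft|pos"
python3 -c "
from h import *
base();c=cams.camera('wrist');cv2.imwrite('pics/w12.png',c['color'])"
```

```text
position: [0.6134, 0.0071, 0.0816]
ft_force: [-0.1, -0.8, 0.3]
position: [0.6137, 0.0052, 0.0816]
ft_force: [-0.1, 0.1, -0.2]
base mm 62.3 71.0 z 0.0816 [-0.1  0.1 -0.2]
```

```bash
sleep 1
```

```text
(no output)
```

View pics/w12.png

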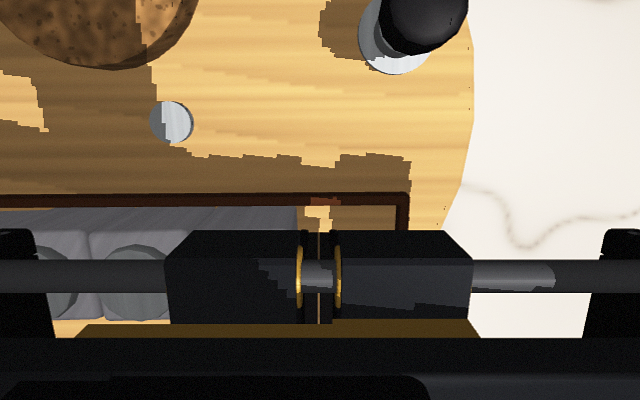

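The tin face is at column 300 and the fingertip pair at about 318. The tips are thin, so contact is just ahead.

```bash
python3 -m pendant '[{"jaw":0,"linear":[0,-0.1,0],"twist":0},{"jaw":0,"linear":[0,-0.1,0],"twist":0},{"jaw":0,"linear":[0,0,0],"twist":0},{"jaw":0,"linear":[0,0,0],"twist":0}]' | grep -E "ft|pos"
python3 -m pendant '[{"jaw":0,"linear":[0,-0.1,0],"twist":0},{"jaw":0,"linear":[0,0,0],"twist":0},{"jaw":0,"linear":[0,0,0],"twist":0}]' | grep -E "ft|pos"
python3 -c "
from h import *
base()"
```

```text
position: [0.6142, 0.0034, 0.0817]
ft_force: [1.5, 2.9, -0.3]
position: [0.6143, 0.0032, 0.0817]
ft_force: [1.8, 5.4, 0.2]
base mm 62.6 68.9 z 0.0817 [1.8 5.4 0.2]
```

```bash
python3 -m pendant '[{"jaw":0,"linear":[0,-0.1,0],"twist":0},{"jaw":0,"linear":[0,-0.05,0],"twist":0},{"jaw":0,"linear":[0,0,0],"twist":0},{"jaw":0,"linear":[0,0,0],"twist":0}]' | grep -E "ft|pos"
python3 -c "
from h import *
base()"
python3 -m pendant '[{"jaw":0,"linear":[0,0.3,0],"twist":0},{"jaw":0,"linear":[0,0.7,0],"twist":0},{"jaw":0,"linear":[0,0,-4],"twist":0},{"jaw":0,"linear":[0,0,-4],"twist":0},{"jaw":0,"linear":[0,0,-4],"twist":0},{"jaw":0,"linear":[0,-4,-4],"twist":0},{"jaw":0,"linear":[0,-4,-3],"twist":0},{"jaw":0,"linear":[0,0,0],"twist":0},{"jaw":0,"linear":[0,0,0],"twist":0},{"jaw":0,"linear":[0,0,0],"twist":0}]' | grep -E "ft|pos"
python3 - <<'E'
import h;from h import *
a=np.radians(6);R=np.array([[np.cos(a),-np.sin(a)],[np.sin(a),np.cos(a)]]);h.C=np.array([.5592,-.0719])+R@[.041,-.108]
c=cams.camera('wrist');P=cloud(c);H=P[...,2];b=P[...,:2]-h.C;bx,by=b@R[:,0],b@R[:,1]
m=(H>.077)&(H<.09)&(by<-.0005)&(by>-.012)&(bx>.0)&(bx<.06);print("board",m.sum());
if m.sum()>50:print(cv2.minAreaRect((np.c_[bx[m],by[m]]*1000).astype(np.float32)))
m=(H>.0965)&(H<.106)&(bx>0)&(bx<.06)&(by>0)&(by<.2);n,l,s,ct=cv2.connectedComponentsWithStats(m.astype(np.uint8))
for i in range(1,n):
    if s[i,4]>80: print("lid",(bx[l==i].mean()*1000).round(1),(by[l==i].mean()*1000).round(1),s[i,4])
E
```

```text
position: [0.6143, 0.0031, 0.0817]
ft_force: [2.7, 8.8, 1.2]
base mm 62.6 68.8 z 0.0817 [2.7 8.8 1.2]
position: [0.6185, -0.0517, 0.2552]
ft_force: [-0.3, -0.1, -0.8]
board 303
((21.55022621154785, -4.886735916137695), (8.326770782470703, 43.21806716918945), 86.30509948730469)
lid 20.9 62.7 1030
lid 21.6 104.3 1032
lid 22.2 146.1 1035
lid 23.2 20.8 1030
```

The row holds firm against the board, with tins at 20.8, 62.7, 104.3 and 146.1 mm. Handing in.

```bash
python3 -c "
from h import *
print(robot.hand_in())"
```

```text
the job is handed in; nothing more can be done
None
```

The job is handed in: all four tins stand flush in a row from the end board, the loaded bay is back behind the keeper rail and the pin measured home. The bystanders looked unmoved in the pictures; the hand-in gave no verdict.

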